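# Drive the worn guide bushings out of the drilling jig

### The arm

A 6-joint arm with a two-finger parallel gripper is mounted at the origin on the work surface. World frame = base frame: x ahead of the robot, y to its left, z up, the work surface at z = 0. Lengths are in mm, angles in rad, forces in N, time in s.
With the tool pointing down it reaches from about 325 to 775 mm from the base axis. Payload 5.5 kg.
Tool frame: the origin (TCP) lies midway between the tips of the shut fingers; the grasp point (between the pads) lies 19 mm behind it; z points along the fingers, y is the line along which they close (so a half turn about z gives the same grasp; the last joint's range is limited). The gripper opens to 88 mm and grips with 3 to 60 N. Pads are 20 mm wide; open, the fingers measure 115 mm over their backs; the gripper's body (75 mm by 178 mm) begins 61 mm behind the grasp point.
Start: joints at [1.098, 0.091, 1.231, -0, 1.82, -0.057], TCP at [242.359, 548.888, 222.631] pointing down, gripper open.
Joint ranges: [-2.87, 2.87], [-0.86, 2.18], [0.17, 2.46], [-1.51, 4.65], [0.06, 2.69], [-2.65, 2.65]. Speed limits (rad/s): [2.57, 2.57, 3.01, 3.14, 3.14, 3.14].

### API

Orientations are given as a 3x3 rotation matrix whose columns are the frame's x, y, z axes.
In Python, from cell import observe, camera, camera_info, finish_job, look_for gives the robot as it stands. The module is installed in compiled form; this text tells all that it offers.
- The arm moves only by the tool move_arm, never from a script. Its argument "rows" is one flat list of numbers, 6 for each row, row after row: the shift along the tool's x, y, z normalised to -1 to 1, where 1 is 0.12 m, then the turn, a rotation vector about the tool's x, y, z normalised to -1 to 1, where 1 is 180 degrees. In form: [dx, dy, dz, ax, ay, az, dx, dy, dz, ax, ay, az, ...]. A call has 1 to 20 rows; each row shifts and turns the commanded pose from where the row before left it, along the tool's axes as they then stand; what a row does not reach is not made up. A row lasts 1/10 s, in which the tool goes at most 50 mm and 8.59 degrees, less where a joint would pass 70% of its speed; a pose out of reach is approached as far as the arm can. A call with a number of a shift or a turn outside -1 to 1 is refused whole. A call with a gripper value outside its range is refused whole. "claw" is the gripper's target within -1 to 1 (shut at 1, half-way at 0, fully open at -1), set as the call begins (left out, the last holds). The fingers move at their own pace and stop on an object; "force" is the grip in N (left out, the last holds). Time passes only in rows, so rows that do not move let the fingers close. It gives the time, the measured TCP pose, the force, the opening and the grip force at its end, in the units of the state.
- observe(): the state, without advancing time (a new reading comes with each control period).
- camera(name): name is "scene" or "top"; returns (picture, depth): 400x640x3 uint8, red, green, blue; 400x640 float32, mm along the optical axis (not along the pixel's ray), 0 where there is no reading.
- camera_info(name): a dict with "fov_y" (degrees; the focal length in pixels is half the picture's height over the tangent of half this angle, whatever the lens; pixels are square), "cx", "cy" (the principal point, pixels), "k1" (the pictures are not rectified: a ray, as slopes to the right and down, at radius r is drawn at 1 + k1 r^2 times it, then the intrinsics apply), "xyz" and "rotation" of the camera in the world. Camera axes: x right, y down, z forward; pixel columns grow to the right and rows downward; lengths in mm; the calibration is good to about 2 mm. A picture is of the moment at which its call begins. camera_info takes no time and is no camera call.
- finish_job(): hands the job in; it is judged then, once.
Trained networks look in the newest picture that a camera, given by its name, has taken for a name from the list of things; names that differ only in an ending like _2 or _b are one class to them, and where a whole thing is asked for, a point or a joint stands for the part that bears it (a point fixed in the world has none). Each returns a list of dicts, best first, with "conf" (0 to 1); they miss things now and then, are a little off and sometimes report something else, mostly with a low value. They report only what shows in the picture. A call takes as long as a camera call. They do not tell look-alikes from the thing itself.
- look_for(query, camera): "pixel" ([row, column] in pixels, amid what is visible of it).
The state is a dict: "time_s": time; "q": joint angles; "qvel": joint speeds; "effort": joint torques, N m; "position": TCP position; "eef_rot": TCP orientation; "contact_force": force on the tool from outside, world axes, zero at the start; "wrist_torque": the same for the moment, N m; "finger_gap": finger opening in mm; "gripper_force": force on a finger pad.
Only numpy, scipy, OpenCV 4.12 (cv2) and the standard library are available. Lean on these libraries where they do the work, as an engineer would, in place of code of your own. Each camera call takes 0.05 s, during which the arm holds its last target. There are 200 camera calls.

### The job

Strip the worn guide bushings out of the drilling jig: first stand the catch tray flat and square behind the jig, centred, with its mouth tucked under the overhanging plate, then with the steel drift push every bushing that is in the jig right through so that it drops off the far side into the tray, and lay the drift back on the leather tool pad. Once all of them are in the tray, lift it by its wooden grip, tip the bushings out into the dark wooden scrap box, and set the empty tray back behind the jig as it stood before. Leave the other tools and things on the bench where they are.

Things in the scene. Friction and masses are not known exactly. Their poses are not given: they have to be found in the camera images.
- jig: Drilling jig, fixed: upright aluminium plate 150 wide, 30 thick, from 40 to 92 mm above the bench, on a hardwood riser 150 wide, 40 high. Origin on the bench below the middle of the plate's far face; x square out of that face (away from the robot, the way bushings are pushed), y along the row of bores, z up. Plate x -30 to 0, riser x -72 to -22 mm: the plate overhangs it by 22 mm.
- drift_grip (a point): Steel drift, 108 mm long, 0.16 kg: square handle 16 x 16 x 56 mm, then a round nose 13 mm thick, 52 long. Starts lying on the tool pad. This point is the centre of the handle, 8 mm above what it lies on; x points along the drift to the nose, whose end is 80 mm from this point (the nose begins at 28 mm).
- pad: Brown leather tool pad, fixed, 160 (x) x 200 (y) x 3 mm thick, on which the drift and one gouge lie. Origin at the centre of its underside. The gouge lies along the pad's x, about 70 mm to the pad's +y side of its middle.
- tray: Sheet-steel catch tray, loose, 0.22 kg. Origin at its underside below the middle; x from the open mouth (x = -55) to the back wall (50 mm), 150 wide, walls 30 high, 3 thick; floor 10 mm up at the mouth, falling 3 degrees to the back. Starts to one side; belongs behind the jig, mouth under the overhang: at 3 mm from the riser its origin is at x 36, y 0 mm in the jig's frame, axes along the jig's.
- tray_grip (a point): Centre of the tray's wooden grip, a block 24 (tray x) x 60 (tray y) x 26 mm high standing on the middle of the back wall; this point is 50 mm along the tray's x from its origin and 65 mm above the tray's underside.
- tray_mouth (a point): Middle of the tray's open mouth edge, 55 mm along -x from the tray's origin, 8 mm above its underside. Tipped mouth down some 40 degrees or more, the tray lets the bushings slide out over this edge.
- scrapbox: Dark wooden scrap box, open on top, fixed, empty at the start: outside 160 (x) x 205 (y) x 55 mm high, walls and floor 7 mm. Origin at the centre of its underside.
- bore1 (a point): Centre of the near (robot side) mouth of a bore in the jig's plate, -51 mm along the jig's y, 70 mm above the bench. Round, 21 mm wide, 30 mm through, axis along the jig's x. If a bushing is in it, a spring plunger in its roof holds it: 4 to 9 N push it through; an empty bore's plunger hangs 2 mm into it.
- bushing1_center (a point): Worn steel guide bushing, 0.05 kg (all alike; may be absent): a round body 20 mm thick and 28 mm long, then a head 26 mm thick and 6 mm long, with an 8 mm hole right through. This point is on its axis half-way along its 34 mm; x runs along the axis towards the head. In the jig its head stands against the far face, its tail 2 mm inside the near face.
- bore2 (a point): Centre of the near (robot side) mouth of a bore in the jig's plate, -17 mm along the jig's y, 70 mm above the bench. Round, 21 mm wide, 30 mm through, axis along the jig's x. If a bushing is in it, a spring plunger in its roof holds it: 4 to 9 N push it through; an empty bore's plunger hangs 2 mm into it.
- bushing2_center (a point): Worn steel guide bushing, 0.05 kg (all alike; may be absent): a round body 20 mm thick and 28 mm long, then a head 26 mm thick and 6 mm long, with an 8 mm hole right through. This point is on its axis half-way along its 34 mm; x runs along the axis towards the head. In the jig its head stands against the far face, its tail 2 mm inside the near face.
- bore3 (a point): Centre of the near (robot side) mouth of a bore in the jig's plate, 17 mm along the jig's y, 70 mm above the bench. Round, 21 mm wide, 30 mm through, axis along the jig's x. If a bushing is in it, a spring plunger in its roof holds it: 4 to 9 N push it through; an empty bore's plunger hangs 2 mm into it.
- bushing3_center (a point): Worn steel guide bushing, 0.05 kg (all alike; may be absent): a round body 20 mm thick and 28 mm long, then a head 26 mm thick and 6 mm long, with an 8 mm hole right through. This point is on its axis half-way along its 34 mm; x runs along the axis towards the head. In the jig its head stands against the far face, its tail 2 mm inside the near face.
- bore4 (a point): Centre of the near (robot side) mouth of a bore in the jig's plate, 51 mm along the jig's y, 70 mm above the bench. Round, 21 mm wide, 30 mm through, axis along the jig's x. If a bushing is in it, a spring plunger in its roof holds it: 4 to 9 N push it through; an empty bore's plunger hangs 2 mm into it.
- bushing4_center (a point): Worn steel guide bushing, 0.05 kg (all alike; may be absent): a round body 20 mm thick and 28 mm long, then a head 26 mm thick and 6 mm long, with an 8 mm hole right through. This point is on its axis half-way along its 34 mm; x runs along the axis towards the head. In the jig its head stands against the far face, its tail 2 mm inside the near face.
- gouge1: A wood-carving gouge, 150 mm long, lying on the tool pad; not to be disturbed. Origin at its underside.
- wax: Flat aluminium wax tin, 72 mm across, 45 mm high; not to be disturbed. Origin at its underside.
- offcut: Pale wooden offcut 90 x 45 x 28 mm; not to be disturbed. Origin at its underside.
Things that resemble listed ones, but are neither listed nor needed, are in the scene too. Of the things that look like the part that bears drift_grip, take the one that is farthest from the robot's base at the start.

How it is judged (in metres and radians):
On the way, in this order (a step that is already met when the one before it is completed fails the run):
1. the catch tray stands behind the jig with its mouth under the plate (x of tray_mouth in the frame of jig below -0.003 m and y of tray_mouth in the frame of jig between -0.025 and 0.025 m and angle between the x axis of tray and the x axis of jig, either way round below 0.2 rad and angle between tray's own z axis and vertical below 0.06 rad and height (world z) of tray below 0.005 m and linear speed of tray below 0.02 m/s), for 0.2 s.
2. every bushing has been pushed out of the jig and lies in the catch tray (x of bushing1_center in the frame of tray between -0.055 and 0.048 m and y of bushing1_center in the frame of tray between -0.073 and 0.073 m and z of bushing1_center in the frame of tray between 0 and 0.045 m and x of bushing2_center in the frame of tray between -0.055 and 0.048 m and y of bushing2_center in the frame of tray between -0.073 and 0.073 m and z of bushing2_center in the frame of tray between 0 and 0.045 m and x of bushing3_center in the frame of tray between -0.055 and 0.048 m and y of bushing3_center in the frame of tray between -0.073 and 0.073 m and z of bushing3_center in the frame of tray between 0 and 0.045 m and x of bushing4_center in the frame of tray between -0.055 and 0.048 m and y of bushing4_center in the frame of tray between -0.073 and 0.073 m and z of bushing4_center in the frame of tray between 0 and 0.045 m), for 0.2 s.
3. the lifted tray is tipped over the scrap box (angle between tray's own z axis and vertical above 0.4 rad and height (world z) of tray above 0.04 m and horizontal distance between tray_mouth and scrapbox below 0.14 m), for 0.2 s.
At the end, for the whole second after the job is handed in: All bushings at rest in the scrap box; tray flat on the bench behind the jig, mouth edge at least 3 mm under the plate, within 25 mm of the middle and 0.2 rad of square; drift flat at rest, middle of its handle on the tool pad (all of step 1 and x of bushing1_center in the frame of scrapbox between -0.073 and 0.073 m and y of bushing1_center in the frame of scrapbox between -0.0955 and 0.0955 m and z of each of bushing1_center, bushing2_center, bushing3_center, bushing4_center in the frame of scrapbox below 0.055 m and linear speed of each of bushing1, bushing2, bushing3, bushing4 below 0.05 m/s and x of bushing2_center in the frame of scrapbox between -0.073 and 0.073 m and y of bushing2_center in the frame of scrapbox between -0.0955 and 0.0955 m and x of bushing3_center in the frame of scrapbox between -0.073 and 0.073 m and y of bushing3_center in the frame of scrapbox between -0.0955 and 0.0955 m and x of bushing4_center in the frame of scrapbox between -0.073 and 0.073 m and y of bushing4_center in the frame of scrapbox between -0.0955 and 0.0955 m and x of drift_grip in the frame of pad between -0.08 and 0.08 m and y of drift_grip in the frame of pad between -0.1 and 0.1 m and height (world z) of drift_grip below 0.018 m and linear speed of drift below 0.03 m/s); the robot touches nothing.
It fails at once if a bushing is handled with the fingers while it is still in its bore ((contact force between the fingers and bushing1 above 1 N and x of bushing1_center in the frame of jig between -0.03 and 0.008 m and height (world z) of bushing1_center above 0.055 m) or (contact force between the fingers and bushing2 above 1 N and x of bushing2_center in the frame of jig between -0.03 and 0.008 m and height (world z) of bushing2_center above 0.055 m) or (contact force between the fingers and bushing3 above 1 N and x of bushing3_center in the frame of jig between -0.03 and 0.008 m and height (world z) of bushing3_center above 0.055 m) or (contact force between the fingers and bushing4 above 1 N and x of bushing4_center in the frame of jig between -0.03 and 0.008 m and height (world z) of bushing4_center above 0.055 m)).
It fails at once if one of the other tools or things on the bench is moved more than 4 cm or knocked over (distance of any of gouge1, wax, offcut from where it was at the start of the episode above 0.04 m or angle between wax's own z axis and vertical above 0.5 rad).
Of bushing1, bushing2, bushing3, bushing4 only 2 to 4 are there at a start; the rules pass over those that are not, and their reading is None.
At some moment in a run one of drift, tray may be knocked a few centimetres aside while the robot is not near it.
It also fails if it takes over 210 s, if anything falls off the work surface, if the arm or the gripper's body presses on something with over 40 N, if the wrist force passes 120 N, or if a joint passes its speed limit or range.

## Working session

There is one attempt and no reset: what is moved stays moved. The work goes in short steps, Python scripts to look and compute and a tool call to move; the robot and the scene stay as the last step left them, time stands still between calls to the robot, and variables do not carry over. Pictures are saved under pics/ and viewed, at most 14 in all, crops included, and the job is handed in when it is done.

Besides the shell and the picture viewer there is one more tool, called by a JSON object that holds its "method" and its "body", one argument or row to a line. move_arm: Moves the arm, as the interface text tells. Scaled input: -1 to 1 covers 0.12 m each way for a shift and 180 degrees each way for a turn. Its arguments: {"type":"object","properties":{"rows":{"type":"array","items":{"type":"number"}},"claw":{"type":"number"},"force":{"type":"number"}},"required":["rows"]}

```bash
mkdir -p pics
cat > h.py <<'E'
import numpy as np, cv2
from cell import *
def shot(n):
    p,d=camera(n); return p,d
def K(n):
    i=camera_info(n); f=200/np.tan(np.radians(i['fov_y']/2)); return i,f
def ray(n,px):  # px rows,cols -> dirs (N,3) in cam, z=1
    i,f=K(n); px=np.atleast_2d(px).astype(float)
    x=(px[:,1]-i['cx'])/f; y=(px[:,0]-i['cy'])/f
    rd=np.hypot(x,y); r=rd.copy()
    for _ in range(20): r=rd/(1+i['k1']*r*r)
    s=np.where(rd>0,r/np.maximum(rd,1e-9),1)
    return np.c_[x*s,y*s,np.ones(len(x))]
def at_z(n,px,z):
    i,f=K(n); R=np.array(i['rotation']);o=np.array(i['xyz']); d=ray(n,px)@R.T
    return o+d*((z-o[2])/d[:,2])[:,None]
def by_depth(n,px,d):
    i,f=K(n); R=np.array(i['rotation']);o=np.array(i['xyz'])
    px=np.atleast_2d(px); dd=d[px[:,0].astype(int),px[:,1].astype(int)]
    return o+(ray(n,px)*dd[:,None])@R.T
def cloud(n,d):
    g=np.indices(d.shape).reshape(2,-1).T
    return by_depth(n,g,d).reshape(400,640,3)
def proj(n,P):
    i,f=K(n); R=np.array(i['rotation']);o=np.array(i['xyz'])
    c=(np.atleast_2d(P)-o)@R; s=c[:,:2]/c[:,2:]; s=s*(1+i['k1']*(s**2).sum(1))[:,None]
    return np.c_[s[:,1]*f+i['cy'],s[:,0]*f+i['cx']]
E
python3 - <<'E'
from h import *
print(observe()['time_s'])
for n in('scene','top'):
    p,d=shot(n); np.savez(n+'0.npz',p=p,d=d); cv2.imwrite(f'pics/{n}0.png',p[:,:,::-1]); print(n,camera_info(n))
    C=cloud(n,d)
    for q in('jig','drift_grip','pad','tray','tray_grip','scrapbox','wax','offcut','gouge1','bore1','bushing1_center'):
        r=look_for(q,n)
        print(q,[(round(x['conf'],2),[int(v) for v in x['pixel']],C[int(x['pixel'][0]),int(x['pixel'][1])].round().astype(int).tolist()) for x in r[:5]])
E
```

```text
0.0
scene {'fov_y': 42.423656458242434, 'cx': 313.6133818380678, 'cy': 205.9514594049717, 'k1': 0.03467446886030836, 'xyz': array([ 985.81409475,  267.89396905, 1031.92020375]), 'rotation': array([[-0.46547906,  0.74809248, -0.47295548],
       [ 0.88502438,  0.38871003, -0.25619592],
       [-0.0078157 , -0.53783096, -0.84301647]])}
jig [(0.69, [253, 322], [553, 51, 95])]
drift_grip [(0.85, [267, 440], [431, 275, 21]), (0.84, [203, 455], [260, 248, 20]), (0.41, [280, 485], [986, 268, 1032])]
pad [(0.77, [281, 447], [445, 300, 2])]
tray [(0.96, [339, 384], [627, 231, 8])]
tray_grip [(0.7, [337, 386], [622, 233, 7])]
scrapbox [(0.74, [169, 225], [417, -287, 10]), (0.34, [253, 318], [557, 44, 95])]
wax [(0.81, [242, 192], [636, -223, 45])]
offcut [(0.7, [215, 353], [402, 54, 27]), (0.45, [278, 447], [437, 298, -1])]
gouge1 [(0.65, [280, 485], [986, 268, 1032]), (0.62, [169, 223], [419, -292, 8])]
bore1 [(0.68, [252, 325], [547, 55, 94]), (0.17, [212, 352], [397, 49, 29])]
bushing1_center [(0.65, [248, 286], [566, -27, 71]), (0.18, [252, 320], [552, 46, 94])]
top {'fov_y': 43.03842585600611, 'cx': 314.65476380359866, 'cy': 196.84238203903308, 'k1': -0.029777174532976465, 'xyz': array([ 296.35950547,    7.58907692, 1383.44037316]), 'rotation': array([[ 0.01012396, -0.98954365,  0.14387795],
       [-0.99976154, -0.01280086, -0.01769185],
       [ 0.01934862, -0.14366453, -0.98943728]])}
jig [(0.56, [180, 294], [537, 40, 41])]
drift_grip [(0.67, [221, 205], [426, 279, 14]), (0.48, [284, 219], [258, 237, -1])]
pad []
tray [(0.62, [149, 224], [628, 236, 3])]
tray_grip [(0.93, [147, 228], [634, 225, 4])]
scrapbox [(0.71, [219, 416], [439, -296, 4])]
wax [(0.81, [150, 391], [622, -222, 44])]
offcut [(0.98, [233, 290], [395, 48, 28])]
gouge1 [(0.8, [227, 169], [407, 372, 26]), (0.29, [178, 296], [539, 34, 60])]
bore1 [(0.85, [179, 294], [538, 39, 46]), (0.15, [218, 205], [434, 279, 15])]
bushing1_center []
```

Run:
```python
import cv2
a=cv2.imread('pics/scene0.png');cv2.imwrite('pics/scene0c.png',cv2.resize(a[130:400,150:550],(800,540),interpolation=cv2.INTER_CUBIC))
a=cv2.imread('pics/top0.png');cv2.imwrite('pics/top0c.png',cv2.resize(a[100:330,130:470],(800,541),interpolation=cv2.INTER_CUBIC))
```

```text
(no output)
```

View pics/scene0c.png

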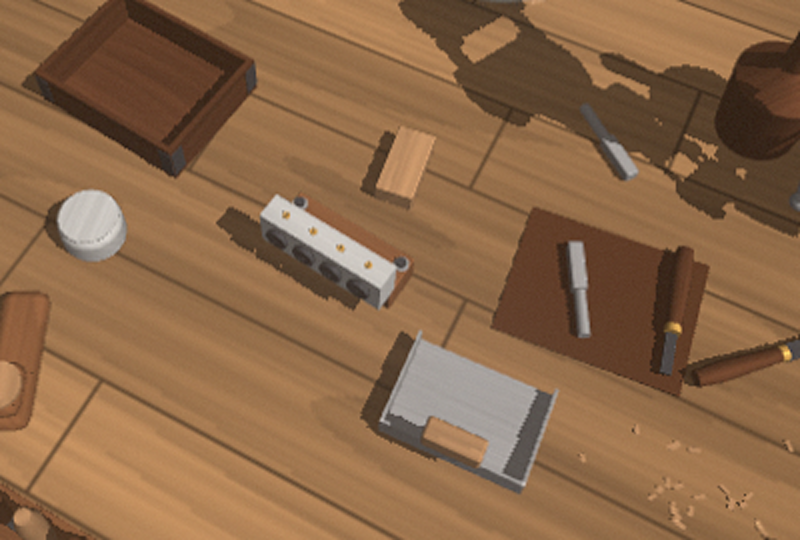

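View pics/top0c.png

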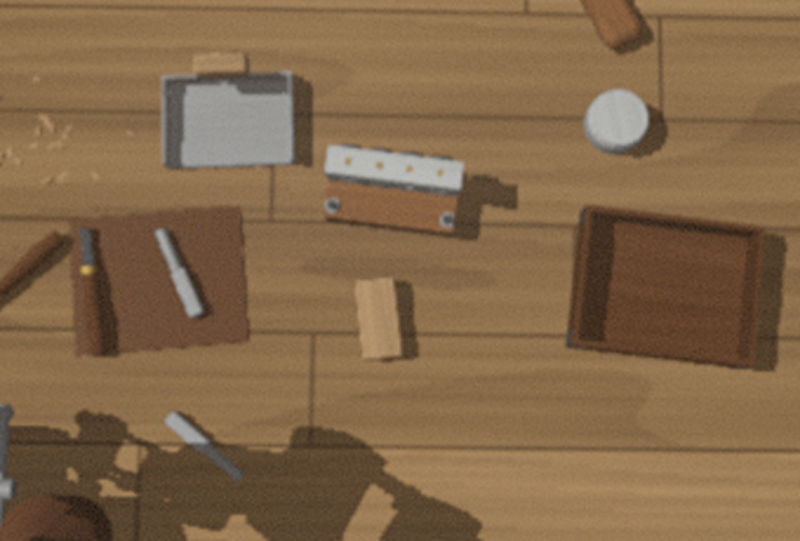

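The scene view shows the jig with four dark bore/bushing faces (crop 275–360, 235–290). The tray is empty with its grip at (455,440), and the drift lies on the pad with its handle toward the robot and its nose at (585,330). The scrap box is at upper left. The second chisel-like drift lies off the pad and is the nearer look-alike.

```bash
cat >> h.py <<'E'
def rect(P):
    r=cv2.minAreaRect(P[:,:2].astype(np.float32)); return r
def fit(C,lo,hi,zl,zh):
    P=C.reshape(-1,3); m=(P[:,0]>lo[0])&(P[:,0]<hi[0])&(P[:,1]>lo[1])&(P[:,1]<hi[1])&(P[:,2]>zl)&(P[:,2]<zh)
    return P[m]
E
python3 - <<'E'
from h import *
for n in('scene','top'):
    z=np.load(n+'0.npz');p,d=z['p'],z['d'];C=cloud(n,d)
    def s(nm,*a):
        P=fit(C,*a); 
        if len(P)>5: 
            r=rect(P); print(n,nm,len(P),'mean',P.mean(0).round(1),'rect',np.round(r[0],1),np.round(r[1],1),round(r[2],1))
        else: print(nm,len(P))
    s('jigtop',(450,-100),(650,130),84,99)
    s('traygrip',(560,130),(760,320),69,85)
    s('traygrip+',(560,130),(760,320),48,85)
    s('traywalls',(540,130),(760,340),24,50)
    s('trayall',(540,130),(760,340),5,50)
    s('drift',(340,220),(520,330),9,30)
    s('box',(280,-420),(520,-150),48,65)
    s('offcut',(340,0),(460,110),20,40)
    s('wax',(560,-280),(700,-160),35,60)
    # bench check
    P=fit(C,(450,-150),(600,-70),-20,20);print('bench z',np.median(P[:,2]),P[:,2].std())
# pad by colour at z=3
z=np.load('top0.npz');p=z['p'];hsv=cv2.cvtColor(p,cv2.COLOR_RGB2HSV)
print('pad hsv',hsv[240,175],hsv[200,170],hsv[225,225],'bench',hsv[260,200])
E
```

```text
scene jigtop 1089 mean [555.2  32.9  92.5] rect [556.5  30.1] [151.7  38.3] 82.9
scene traygrip 432 mean [676.8 229.4  77.6] rect [675.7 228.8] [25.3 59.4] 0.9
scene traygrip+ 497 mean [678.1 229.3  75.7] rect [675.5 228.8] [25.8 59.2] 2.1
scene traywalls 291 mean [643.3 230.9  29.8] rect [623.1 227.2] [105.8 151.2] 3.0
scene trayall 3118 mean [618.8 229.4  10.5] rect [650.5 235.3] [217.9 208. ] 0.3
scene drift 352 mean [444.  277.4  17.1] rect [436.2 258.8] [129.6  71.6] 13.4
scene box 1101 mean [ 433.8 -274.7   54.5] rect [ 429.8 -279. ] [209.7 162.8] 83.8
scene offcut 695 mean [394.5  48.   28.6] rect [392.4  47. ] [94.1 45.6] 7.2
scene wax 722 mean [ 627.5 -224.    44.2] rect [ 627.  -225.4] [69.  65.8] 7.5
bench z 1.0292511806112543 1.9144559346036447
top jigtop 688 mean [552.8  31.2  91.5] rect [555.1  31.2] [150.1  35.7] 83.8
top traygrip 206 mean [672.7 229.7  76.9] rect [672.2 229.8] [24.8 59.3] 0.4
top traygrip+ 245 mean [671.4 229.1  74.4] rect [672.6 229.3] [24.8 60. ] 1.3
top traywalls 146 mean [644.1 222.7  29.5] rect [622.2 227.6] [106.  151.2] 2.7
top trayall 1626 mean [619.7 228.6  10.7] rect [649.7 234.8] [219.2 208.5] 0.5
top drift 270 mean [437.9 275.9  16. ] rect [433.2 280. ] [155.7 115.5] 12.6
top box 812 mean [ 429.7 -282.6   54.6] rect [ 429.2 -279.6] [207.4 162.1] 83.5
top offcut 561 mean [390.5  47.6  27.9] rect [390.9  47.7] [90.  44.7] 7.2
top wax 479 mean [ 623.5 -226.    44. ] rect [ 623.7 -225.8] [66.3 66.6] 1.2
bench z -0.22703129731166882 2.918190586882971
pad hsv [ 13 124  64] [ 14 109  68] [ 11 129 107] bench [ 16 116 141]
```

Run:
```python
from h import *
o=observe();print('R',np.round(o['eef_rot'],3).tolist(),o['finger_gap'])
th=np.radians(-6.6);ex=np.array([np.cos(th),np.sin(th)]);ey=np.array([-ex[1],ex[0]])
for n in('scene','top'):
    z=np.load(n+'0.npz');p,d=z['p'],z['d'];C=cloud(n,d)
    P=fit(C,(450,-100),(650,130),87,97)
    L=np.c_[(P[:,:2]-[555,31])@ex,(P[:,:2]-[555,31])@ey]
    for k,nm in((0,'x'),(1,'y')):
        h,e=np.histogram(L[:,k],bins=np.arange(-90,91,1.5)); m=np.median(h[h>h.max()*.3]); i=np.where(h>m/2)[0]; print(n,nm,'edges',e[i[0]],e[i[-1]+1])
    # slope of top: y dependence of x median
    a=np.polyfit(L[abs(L[:,1])<65][:,1],L[abs(L[:,1])<65][:,0],1);print('yaw resid deg',np.degrees(-a[0]))
    P=fit(C,(440,-120),(650,150),44,84);L=np.c_[(P[:,:2]-[555,31])@ex,(P[:,:2]-[555,31])@ey]
    for y in(-65,-51,-17,17,51,65):
        m=abs(L[:,1]-y)<7
        f=m&(L[:,0]>5)&(P[:,2]>63)&(P[:,2]<78); b=m&(L[:,0]<-15)
        print(y,'far x',np.percentile(L[f,0],[10,50,90]).round(1) if f.sum()>2 else None,f.sum(),'back',b.sum(), (L[b,0].mean().round(),P[b,2].max().round()) if b.sum() else '')
    # drift colour
    hsv=cv2.cvtColor(p,cv2.COLOR_RGB2HSV); 
    m=((hsv[...,1]<70)&(hsv[...,2]>90)&(C[...,0]>350)&(C[...,0]<510)&(C[...,1]>230)&(C[...,1]<320)).astype(np.uint8)
    q=np.argwhere(m); Q=at_z(n,q,15); r=rect(Q);c=Q[:,:2].mean(0);u,s,v=np.linalg.svd(Q[:,:2]-c);v0=v[0]*np.sign(v[0][0])
    t=(Q[:,:2]-c)@v0; w=(Q[:,:2]-c)@v[1]
    print(n,'drift',len(q),np.round(r,1) if 0 else r,'axis yaw',np.degrees(np.arctan2(v0[1],v0[0])),'c',c,'t',t.min(),t.max())
    print(' width by t',[(int(a),round(np.ptp(w[abs(t-a)<5]),1)) for a in range(-50,51,10) if (abs(t-a)<5).any()])
    # pad
    m=((hsv[...,2]<125)&(hsv[...,0]<16)&(hsv[...,1]>115)&(C[...,0]>340)&(C[...,0]<540)&(C[...,1]>190)&(C[...,1]<420)&(C[...,2]<9)).astype(np.uint8)
    m=cv2.morphologyEx(m,cv2.MORPH_OPEN,np.ones((3,3)));q=np.argwhere(m);print(n,'pad',rect(at_z(n,q,3)))
```

```text
R [[-0.915, 0.404, -0.0], [0.404, 0.915, -0.0], [-0.0, -0.0, -1.0]] 88.19141697004692
scene x edges -16.5 13.5
scene y edges -75.0 75.0
yaw resid deg -0.1399142637691675
-65 far x [12.5 15.  19.9] 15 back 22 (np.float64(-45.0), np.float64(50.0))
-51 far x [17.9 18.8 19.3] 14 back 3 (np.float64(-48.0), np.float64(46.0))
-17 far x [17.4 18.7 19.5] 16 back 0 
17 far x [13.9 18.5 19.7] 23 back 4 (np.float64(-48.0), np.float64(45.0))
51 far x [17.4 19.3 21. ] 22 back 0 
65 far x [13.1 15.5 21. ] 26 back 27 (np.float64(-45.0), np.float64(51.0))
scene drift 314 ((442.32989501953125, 279.8786315917969), (113.18415832519531, 16.362945556640625), 25.56891632080078) axis yaw 25.043488846247932 c [440.01261522 278.48426658] t -53.91159637073467 59.34517545139153
 width by t [(-50, np.float64(15.7)), (-40, np.float64(13.7)), (-30, np.float64(15.8)), (-20, np.float64(15.3)), (-10, np.float64(15.5)), (0, np.float64(15.4)), (10, np.float64(9.1)), (20, np.float64(11.0)), (30, np.float64(9.0)), (40, np.float64(10.9)), (50, np.float64(10.6))]
scene pad ((435.7006530761719, 303.43951416015625), (164.022
[... 411 characters left out ...]
.float64(-19.0), np.float64(82.0))
65 far x None 1 back 34 (np.float64(-33.0), np.float64(83.0))
top drift 245 ((440.8631591796875, 279.1602783203125), (110.63294219970703, 18.950389862060547), 25.072681427001953) axis yaw 25.696993167343237 c [436.65959529 277.47679859] t -50.79567339426816 59.835835113520346
 width by t [(-50, np.float64(15.4)), (-40, np.float64(18.1)), (-30, np.float64(17.9)), (-20, np.float64(18.2)), (-10, np.float64(19.0)), (0, np.float64(18.2)), (10, np.float64(14.4)), (20, np.float64(13.0)), (30, np.float64(13.1)), (40, np.float64(13.1)), (50, np.float64(13.1))]
top pad ((432.745849609375, 302.3987731933594), (159.35699462890625, 200.3035888671875), 4.796647071838379)
```

```bash
cat >> h.py <<'E'
from scipy.spatial.transform import Rotation as Ro
def down(phi):
    c,s=np.cos(np.radians(phi)),np.sin(np.radians(phi)); return np.array([[-s,c,0],[c,s,0],[0,0,-1.]])
TH=-6.6; J0=np.array([568.4,29.4,0]); JR=Ro.from_euler('z',TH,degrees=True).as_matrix()
def jig(x,y,z): return J0+JR@[x,y,z]
def plan(segs,vmm=40,vdeg=7.5,p=None,R=None):
    o=observe(); p=np.array(o['position'],float) if p is None else np.array(p,float); R=np.array(o['eef_rot']) if R is None else R
    tot=0
    for s in segs:
        tp,tR=np.array(s[0],float),s[1]; v=s[2] if len(s)>2 else vmm
        dp=R.T@(tp-p); rv=Ro.from_matrix(R.T@tR).as_rotvec()
        N=max(1,int(np.ceil(max(np.linalg.norm(dp)/v,np.degrees(np.linalg.norm(rv))/vdeg))))
        r=Ro.from_rotvec(rv/N).as_matrix(); S=sum(np.linalg.matrix_power(r,k) for k in range(N))
        d=np.linalg.solve(S,dp); row=np.round(np.r_[d/120,rv/N/np.pi],4)
        print(N,'x',row.tolist()); tot+=N
        for _ in range(N):
            p=p+R@(row[:3]*120); R=R@Ro.from_rotvec(row[3:]*np.pi).as_matrix()
    print('end',p.round(1),'rows',tot); return p,R
E
python3 - <<'E'
from h import *
plan([((674,229.4,150),down(2.5),60),((674,229.4,48),down(2.5))])
E
```

```text
10 x [-0.453, 0.1296, 0.0605, -0.0, 0.0, 0.0354]
3 x [0.0004, 0.0004, 0.2834, -0.0, 0.0, -0.0001]
end [674.  229.4  48. ] rows 13
```

Run:
```python
from h import *
plan([((674,229.4,150),down(2.5),48)])
```

```text
12 x [-0.3765, 0.1115, 0.0504, -0.0, 0.0, 0.0295]
end [673.8 229.3 150. ] rows 12
```

{"method": "move_arm", "body": {
  "rows": [-0.3765,0.1115,0.0504,0,0,0.0295,-0.3765,0.1115,0.0504,0,0,0.0295,-0.3765,0.1115,0.0504,0,0,0.0295,-0.3765,0.1115,0.0504,0,0,0.0295,-0.3765,0.1115,0.0504,0,0,0.0295,-0.3765,0.1115,0.0504,0,0,0.0295,-0.3765,0.1115,0.0504,0,0,0.0295,-0.3765,0.1115,0.0504,0,0,0.0295,-0.3765,0.1115,0.0504,0,0,0.0295,-0.3765,0.1115,0.0504,0,0,0.0295,-0.3765,0.1115,0.0504,0,0,0.0295,-0.3765,0.1115,0.0504,0,0,0.0295,0,0,0,0,0,0],
  "claw": -1,
  "force": 50
}}

```text
time_s: 2.5
position: [675.8, 222.7, 148.1]
eef_rot: [[-0.033, 0.999, -0.002], [0.999, 0.033, -0.003], [-0.003, -0.002, -1.0]]
contact_force: [-1.7, 0.0, 0.0]
finger_gap: 87.5
gripper_force: 0.0
```

Run:
```python
from h import *
plan([((674,229.4,48),down(2.5),30)])
p,d=shot('scene');C=cloud('scene',d)
P=fit(C,(560,130),(760,320),69,82);print(len(P),rect(P))
P=fit(C,(540,130),(760,340),24,50);print(rect(P))
```

```text
4 x [0.0144, -0.0031, 0.2085, -0.0001, 0.0002, -0.0008]
end [674.  229.4  48. ] rows 4
22 ((675.0510864257812, 256.88720703125), (20.285816192626953, 2.9892642498016357), 1.9468493461608887)
((622.6689453125, 227.07806396484375), (105.69828033447266, 150.9038543701172), 2.5579419136047363)
```

Tray unmoved. Lower and grip.

{"method": "move_arm", "body": {
  "rows": [0.03,-0.006,0.2085,0,0,0,0.03,-0.006,0.2085,0,0,-0.0016,0,0,0.2085,0,0,-0.0016,0,0,0.2085,0,0,0,0,0,0,0,0,0]
}}

```text
time_s: 3.05
position: [669.0, 237.5, 45.1]
eef_rot: [[-0.056, 0.998, -0.008], [0.998, 0.056, -0.002], [-0.001, -0.008, -1.0]]
contact_force: [-0.4, -0.6, -0.5]
finger_gap: 88.0
gripper_force: 0.0
```

{"method": "move_arm", "body": {
  "rows": [0,0,0,0,0,0,0,0,0,0,0,0,0,0,0,0,0,0,0,0,0,0,0,0,0,0,0,0,0,0,0,0,0,0,0,0,0,0,0,0,0,0,0,0,0,0,0,0],
  "claw": 1,
  "force": 55
}}

```text
time_s: 3.85
position: [672.0, 236.3, 49.9]
eef_rot: [[-0.053, 0.999, -0.0], [0.999, 0.053, -0.0], [-0.0, -0.0, -1.0]]
contact_force: [0.4, -0.3, 0.3]
finger_gap: 27.2
gripper_force: 0.0
```

{"method": "move_arm", "body": {
  "rows": [0,0,0,0,0,0,0,0,0,0,0,0,0,0,0,0,0,0]
}}

```text
time_s: 4.15
position: [672.2, 236.4, 49.9]
eef_rot: [[-0.053, 0.999, 0.0], [0.999, 0.053, 0.0], [0.0, 0.0, -1.0]]
contact_force: [1.0, -1.3, -1.2]
finger_gap: 23.7
gripper_force: 55.0
```

Run:
```python
from h import *
o=observe();print(o['position'],o['finger_gap'],o['gripper_force'])
# tool relative to tray: grip world (674,229.4), tray yaw 2.6
phi=np.degrees(np.arctan2(o['eef_rot'][1][1],o['eef_rot'][0][1]));print(phi)
```

```text
[672.16747822 236.35687941  49.9328348 ] 23.672488365652708 54.998509883880615
3.025793005207308
```

Run:
```python
from h import *
D=down(-6.6);p=observe()['position']
plan([((p[0],p[1],90),down(3),20),(jig(140,7,90),D,35),(jig(140,7,54),D,18)])
```

```text
3 x [0.0, 0.0, -0.1113, 0.0, -0.0, 0.0]
7 x [-0.2567, 0.048, 0.0, 0.0, -0.0, 0.0076]
3 x [-0.0, -0.0003, 0.1, 0.0, -0.0, 0.0001]
end [708.3  20.3  54. ] rows 13
```

{"method": "move_arm", "body": {
  "rows": [0,0,-0.05,0,0,0,0,0,-0.142,0,0,0,0,0,-0.142,0,0,0,-0.13,0.024,0,0,0,0.0038,-0.2567,0.048,0,0,0,0.0076,-0.2567,0.048,0,0,0,0.0076,-0.2567,0.048,0,0,0,0.0076,-0.2567,0.048,0,0,0,0.0076,-0.2567,0.048,0,0,0,0.0076,-0.2567,0.048,0,0,0,0.0076,-0.13,0.024,0,0,0,0.0038,0,0,0,0,0,0,0,0,0,0,0,0,0,0,0,0,0,0]
}}

```text
time_s: 5.55
position: [708.0, 21.4, 90.1]
eef_rot: [[0.112, 0.994, 0.0], [0.994, -0.112, 0.001], [0.001, -0.0, -1.0]]
contact_force: [0.1, -0.5, -2.4]
finger_gap: 23.8
gripper_force: 55.0
```

Run:
```python
from h import *
D=down(-6.6);o=observe();print(o['position'],o['finger_gap'],np.round(o['contact_force'],1))
p,d=shot('scene');C=cloud('scene',d);cv2.imwrite('pics/s1.png',cv2.resize(p[180:380,200:500,::-1],(750,500)))
P=fit(C,(560,-120),(780,150),40,85);
plan([(jig(140,7,54),D,18),(jig(90,7,54),D,12),(jig(90,7,49.7),D,3)])
```

```text
[708.00706473  21.35805018  90.12719841] 23.814974559189963 [ 0.1 -0.5 -2.4]
3 x [-0.0034, 0.0011, 0.1002, -0.0, -0.0001, 0.0003]
5 x [0.0, -0.0833, 0.0, -0.0, 0.0, 0.0]
2 x [0.0001, -0.0001, 0.018, -0.0, 0.0001, 0.0]
end [658.6  26.   49.7] rows 10
```

View pics/s1.png

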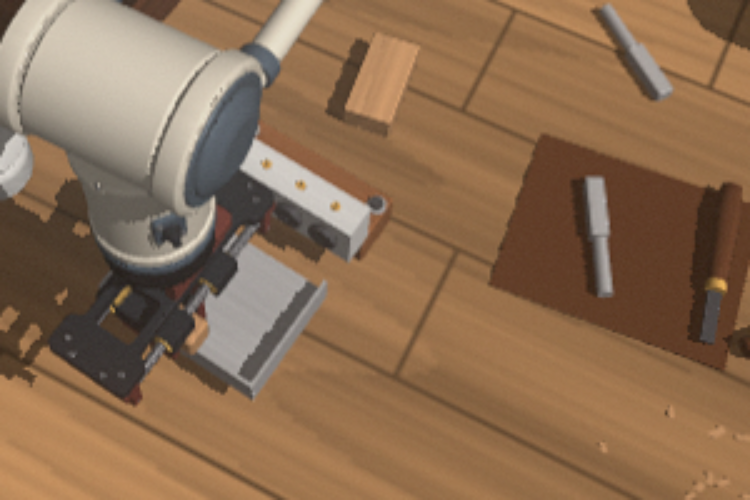

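The tray is held level behind the jig, with its mouth about 25 mm clear of the plate. Next I lower it and slide it in.

{"method": "move_arm", "body": {
  "rows": [-0.003,0.001,0.1,0,0,0.0003,-0.003,0.001,0.1,0,0,0.0003,-0.003,0.001,0.1,0,0,0.0003,0,0,0,0,0,0,0,-0.083,0,0,0,0,0,-0.083,0,0,0,0,0,-0.083,0,0,0,0,0,-0.083,0,0,0,0,0,-0.083,0,0,0,0,0,0,0,0,0,0,0,0,0.02,0,0,0,0,0,0.02,0,0,0,0,0,0,0,0,0,0,0,0,0,0,0]
}}

```text
time_s: 7.0
position: [659.4, 24.5, 49.8]
eef_rot: [[0.117, 0.993, 0.001], [0.993, -0.117, -0.0], [0.0, 0.001, -1.0]]
contact_force: [-0.1, -0.9, 2.7]
finger_gap: 23.6
gripper_force: 55.0
```

{"method": "move_arm", "body": {
  "rows": [0,0,0,0,0,0,0,0,0,0,0,0,0,0,0,0,0,0,0,0,0,0,0,0,0,0,0,0,0,0,0,0,0,0,0,0],
  "claw": -1
}}

```text
time_s: 7.6
position: [658.8, 24.6, 49.2]
eef_rot: [[0.117, 0.993, -0.0], [0.993, -0.117, -0.0], [-0.0, -0.0, -1.0]]
contact_force: [-0.6, 0.1, 0.7]
finger_gap: 68.2
gripper_force: 0.0
```

{"method": "move_arm", "body": {
  "rows": [0,0,-0.25,0,0,0,0,0,-0.35,0,0,0,0,0,-0.35,0,0,0,0,0,-0.35,0,0,0,0.35,0,0,0,0,0,0.35,0,0,0,0,0,0.35,0,0,0,0,0,0.35,0,0,0,0,0,0.3,0,0,0,0,0,0,0,0,0,0,0,0,0,0,0,0,0]
}}

```text
time_s: 8.7
position: [682.5, 227.9, 204.7]
eef_rot: [[0.115, 0.993, -0.001], [0.993, -0.115, -0.001], [-0.001, -0.001, -1.0]]
contact_force: [-0.3, -0.3, 0.5]
finger_gap: 87.9
gripper_force: 0.0
```

```bash
cat > tr.py <<'E'
from h import *
def tray():
  for n in('scene','top'):
    p,d=shot(n);np.savez(n+'1.npz',p=p,d=d);C=cloud(n,d)
    P=fit(C,(560,-120),(780,150),70,84)
    L=((P-J0)@JR); L=L[L[:,0]>40]; r=rect(L) if len(L) else None; print(n,'grip in jig',r)
    P=fit(C,(540,-120),(780,150),20,36);L=((P-J0)@JR);L=L[(L[:,0]>8)&(abs(L[:,1])<110)];print(' walls',len(L),rect(L))
def drift(lo=(340,215),hi=(520,335)):
  for n in('scene','top'):
    p,d=shot(n);C=cloud(n,d)
    hsv=cv2.cvtColor(p,cv2.COLOR_RGB2HSV)
    m=(hsv[...,1]<70)&(hsv[...,2]>90)&(C[...,0]>lo[0])&(C[...,0]<hi[0])&(C[...,1]>lo[1])&(C[...,1]<hi[1])
    q=np.argwhere(m); Q=at_z(n,q,15);r=rect(Q);print(n,len(q),'drift',r)
E
python3 -c "
from tr import *
print(observe()['position']);tray();drift()"
```

```text
[682.52451167 227.86429302 204.72323245]
scene grip in jig ((92.70040893554688, -0.5375328063964844), (60.176761627197266, 24.199430465698242), 89.37061309814453)
 walls 314 ((51.64609909057617, -1.2006072998046875), (83.83423614501953, 152.21055603027344), 0.15195971727371216)
top grip in jig ((90.71099090576172, -1.3263206481933594), (59.44868850708008, 24.388072967529297), 88.23973083496094)
 walls 134 ((52.400672912597656, -0.7527084350585938), (78.31953430175781, 150.0361785888672), 0.004041582345962524)
scene 587 drift ((226.06800842285156, 225.96670532226562), (558.2367553710938, 58.805419921875), 10.895536422729492)
top 406 drift ((506.90557861328125, 316.89129638671875), (340.063720703125, 40.49123001098633), 19.057010650634766)
```

```bash
sed -i 's/    q=np.argwhere(m); Q/    m=m\&(C[...,2]<35)\&(C[...,2]>2);k,l,st,_=cv2.connectedComponentsWithStats(m.astype(np.uint8));m=l==1+st[1:,4].argmax();q=np.argwhere(m); Q/' tr.py
python3 -c "
from tr import *
drift()
u=np.array([np.cos(np.radians(25.3)),np.sin(np.radians(25.3))]);t=np.array([441.6,279.5])-u*(26+13)
print(t,observe()['q'])
plan([((t[0],t[1],100),down(-64.7),45)])"
```

```text
scene 203 drift ((458.4261474609375, 285.977783203125), (79.4074478149414, 15.48537826538086), 22.2803897857666)
top 3 drift ((465.9577941894531, 315.48065185546875), (5.468398094177246, 4.295259714126587e-05), 2.550220489501953)
[406.34078056 262.83304333] [ 2.72128455e-01  4.27631799e-01  8.67456421e-01 -1.07345300e-04
  1.84606211e+00  3.90835551e-01]
8 x [-0.1258, -0.2759, 0.11, 0.0, -0.0, 0.0402]
end [406.3 262.8 100. ] rows 8
```

{"method": "move_arm", "body": {
  "rows": [-0.1258,-0.2759,0.11,0,0,0.0402,-0.1258,-0.2759,0.11,0,0,0.0402,-0.1258,-0.2759,0.11,0,0,0.0402,-0.1258,-0.2759,0.11,0,0,0.0402,-0.1258,-0.2759,0.11,0,0,0.0402,-0.1258,-0.2759,0.11,0,0,0.0402,-0.1258,-0.2759,0.11,0,0,0.0402,-0.1258,-0.2759,0.11,0,0,0.0402,0,0,0,0,0,0,0,0,0,0,0,0,0,0,0,0,0,0],
  "claw": -0.2
}}

```text
time_s: 10.1
position: [407.2, 263.3, 100.6]
eef_rot: [[0.903, 0.43, 0.002], [0.43, -0.903, 0.001], [0.002, 0.0, -1.0]]
contact_force: [-0.0, 0.6, 0.6]
finger_gap: 52.3
gripper_force: 0.0
```

```bash
python3 -c "
from tr import *
o=observe();print(o['position'],o['finger_gap'])
p,d=shot('scene');cv2.imwrite('pics/s2.png',cv2.resize(p[150:350,350:590,::-1],(720,600)))
drift()
plan([((406.3,262.8,6),down(-64.7),24)])"
```

```text
[407.24030764 263.25547325 100.63895958] 52.33069779634212
scene 303 drift ((442.3741455078125, 279.8753356933594), (112.94969177246094, 16.318830490112305), 25.56891632080078)
top 1 drift ((395.8529968261719, 280.0996398925781), (0.0, 0.0), 0.0)
4 x [-0.0022, -0.0, 0.1964, 0.0, -0.0001, 0.0001]
end [406.3 262.8   6. ] rows 4
```

View pics/s2.png

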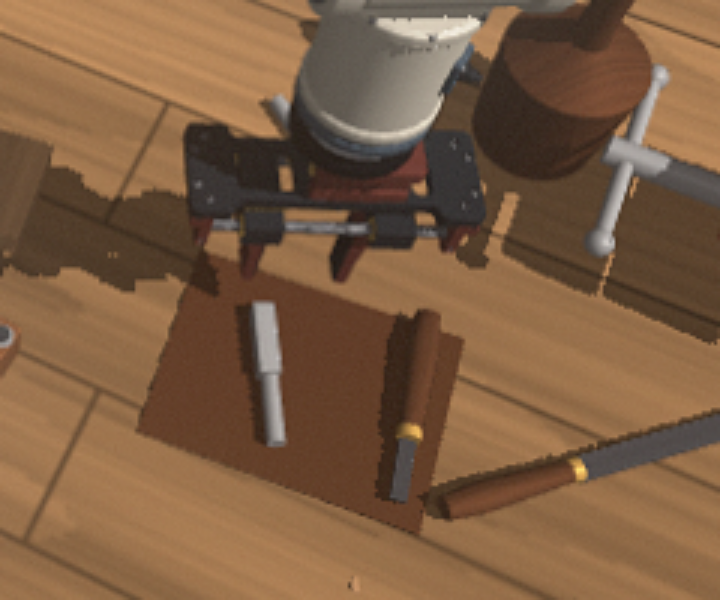

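The drift is still in place on the pad (scene crop 265,340), and the opened fingers hover above its handle end.

{"method": "move_arm", "body": {
  "rows": [-0.002,0,0.1964,0,0,0,-0.002,0,0.1964,0,0,0,-0.002,0,0.1964,0,0,0,-0.002,0,0.12,0,0,0,0,0,0.06,0,0,0,0,0,0,0,0,0,0,0,0,0,0,0]
}}

```text
time_s: 10.95
position: [405.8, 263.5, 8.4]
eef_rot: [[0.903, 0.429, 0.001], [0.429, -0.903, 0.001], [0.001, -0.0, -1.0]]
contact_force: [-0.4, 0.4, 0.7]
finger_gap: 52.8
gripper_force: 0.0
```

{"method": "move_arm", "body": {
  "rows": [0,0,0,0,0,0,0,0,0,0,0,0,0,0,0,0,0,0,0,0,0,0,0,0,0,0,0,0,0,0,0,0,0,0,0,0,0,0,0,0,0,0],
  "claw": 1,
  "force": 55
}}

```text
time_s: 11.65
position: [405.2, 263.3, 7.5]
eef_rot: [[0.903, 0.429, 0.0], [0.429, -0.903, 0.0], [0.0, 0.0, -1.0]]
contact_force: [0.4, 0.0, 2.2]
finger_gap: 15.8
gripper_force: 54.7
```

{"method": "move_arm", "body": {
  "rows": [0,0,-0.1,0,0,0,0,0,-0.3,0,0,0,0,0,-0.35,0,0,0,0,0,-0.25,0,0,0,0,0,0,0,0,0,0,0,0,0,0,0,0,0,0,0,0,0]
}}

```text
time_s: 12.35
position: [404.3, 262.8, 125.4]
eef_rot: [[0.903, 0.429, -0.003], [0.429, -0.903, -0.002], [-0.003, 0.0, -1.0]]
contact_force: [-0.3, -0.0, -1.5]
finger_gap: 15.6
gripper_force: 54.7
```

```bash
python3 -c "
from tr import *
o=observe();print(o['position'])
p,d=shot('scene');cv2.imwrite('pics/s3.png',cv2.resize(p[150:350,350:590,::-1],(720,600)))
plan([(jig(-175,-51,118),down(-96.6),45)])"
```

```text
[404.30064865 262.83979061 125.36766191]
6 x [-0.0989, 0.3585, 0.0102, 0.0001, 0.0002, 0.0296]
end [388.8  -1.2 117.9] rows 6
```

View pics/s3.png

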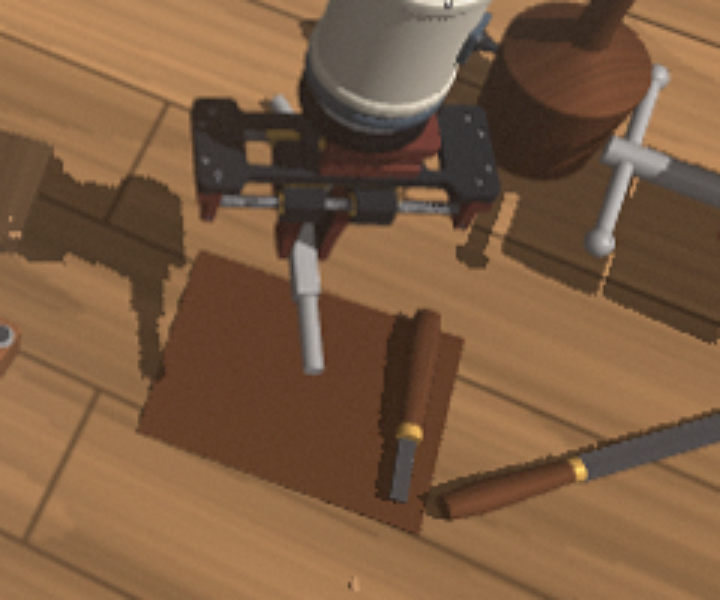

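The drift is held firmly and looks roughly level, nose out toward (312,365) in the crop. Moving to stage in front of bore 1.

{"method": "move_arm", "body": {
  "rows": [-0.0989,0.3585,0.0102,0,0,0.0296,-0.0989,0.3585,0.0102,0,0,0.0296,-0.0989,0.3585,0.0102,0,0,0.0296,-0.0989,0.3585,0.0102,0,0,0.0296,-0.0989,0.3585,0.0102,0,0,0.0296,-0.0989,0.3585,0.0102,0,0,0.0296,0,0,0,0,0,0,0,0,0,0,0,0,0,0,0,0,0,0]
}}

```text
time_s: 13.3
position: [389.6, 0.1, 119.2]
eef_rot: [[0.994, -0.113, -0.001], [-0.113, -0.994, 0.001], [-0.002, -0.0, -1.0]]
contact_force: [-0.2, 0.1, -1.1]
finger_gap: 15.0
gripper_force: 54.7
```

```bash
cat > nose.py <<'E'
from h import *
def nose():
    o=observe();p0=np.array(o['position']);R=np.array(o['eef_rot'])
    for n in('scene','top'):
        p,d=shot(n);C=cloud(n,d);L=(C-p0)@R
        m=(L[...,0]>14)&(L[...,0]<110)&(abs(L[...,1])<20)&(L[...,2]>-22)&(L[...,2]<15)&(d>0)
        Q=L[m]
        if len(Q)<20: print(n,len(Q));continue
        print(n,len(Q),'x end',np.percentile(Q[:,0],99.5).round(1))
        for a,b in((18,38),(45,65),(65,85),(80,95)):
            q=Q[(Q[:,0]>a)&(Q[:,0]<b)]
            if len(q)>8: print('  ',a,'y lo/hi',np.percentile(q[:,1],[3,50,97]).round(1),'topz',np.percentile(q[:,2],[8,50]).round(1))
E
python3 -c "
from nose import *
print(observe()['position']);nose()
D=down(-96.6)
plan([(jig(-150,-51,66),D,45)])"
```

```text
[3.89583985e+02 1.06851787e-01 1.19175481e+02]
scene 253 x end 94.7
   18 y lo/hi [-8.  -2.   6.8] topz [-15.  -11.9]
   45 y lo/hi [-5.6 -1.8  5.4] topz [-12.6  -9.1]
   65 y lo/hi [-5.4 -0.8  5.7] topz [-12.6  -9. ]
   80 y lo/hi [-4.7 -0.2  5.9] topz [-11.2  -8.4]
top 0
2 x [0.1005, 0.0078, 0.223, -0.0001, 0.0002, 0.0005]
end [413.5  -4.   66. ] rows 2
```

{"method": "move_arm", "body": {
  "rows": [0.1,0.01,0.22,0,0,0,0.1,0.008,0.22,0,0,0,0,0,0,0,0,0,0,0,0,0,0,0,0,0,0,0,0,0]
}}

```text
time_s: 13.9
position: [413.8, -5.0, 68.6]
eef_rot: [[0.994, -0.113, 0.001], [-0.113, -0.994, -0.0], [0.001, -0.0, -1.0]]
contact_force: [1.1, 0.8, -1.3]
finger_gap: 15.9
gripper_force: 54.7
```

```bash
python3 -c "
from nose import *
o=observe();print((np.array(o['position'])-J0)@JR, (JR.T@np.array(o['eef_rot']))[:,0], o['contact_force'])
nose()"
```

```text
[-149.61049982  -51.93416144   68.60994343] [0.99999689 0.00200129 0.00149053] [ 1.09576003  0.80663403 -1.33132329]
scene 241 x end 94.0
   18 y lo/hi [-7.9 -2.4  7.3] topz [-14.7 -11.8]
   45 y lo/hi [-5.8 -0.9  5.7] topz [-12.3  -9.5]
   65 y lo/hi [-5.2 -0.7  5.7] topz [-12.1  -9.4]
   80 y lo/hi [-5.2  1.   6.5] topz [-10.3  -7.6]
top 0
```

{"method": "move_arm", "body": {
  "rows": [0,-0.007,0.02,0,0,0,0.08,0,0,0,0,0,0.1,0,0,0,0,0,0.06,0,0,0,0,0,0.03,0,0,0,0,0,0.03,0,0,0,0,0]
}}

```text
time_s: 14.6
position: [448.4, -8.8, 64.4]
eef_rot: [[0.993, -0.114, -0.003], [-0.114, -0.993, 0.0], [-0.003, 0.0, -1.0]]
contact_force: [-6.9, 1.5, 1.3]
finger_gap: 15.5
gripper_force: 54.7
```

{"method": "move_arm", "body": {
  "rows": [0.04,0,0,0,0,0,0.04,0,0,0,0,0,0.04,0,0,0,0,0,0.04,0,0,0,0,0,0.04,0,0,0,0,0,0,0,0,0,0,0]
}}

```text
time_s: 15.2
position: [473.7, -11.7, 64.8]
eef_rot: [[0.993, -0.114, 0.0], [-0.114, -0.993, -0.0], [0.0, 0.0, -1.0]]
contact_force: [-0.6, 0.5, -2.2]
finger_gap: 15.2
gripper_force: 54.7
```

```bash
python3 -c "
from nose import *
o=observe();print((np.array(o['position'])-J0)@JR, o['contact_force'])
p,d=shot('scene');cv2.imwrite('pics/s4.png',cv2.resize(p[200:350,220:420,::-1],(800,600)))"
```

```text
[-89.38939192 -51.68016308  64.80050101] [-0.60666287  0.45492692 -2.24387182]
```

View pics/s4.png

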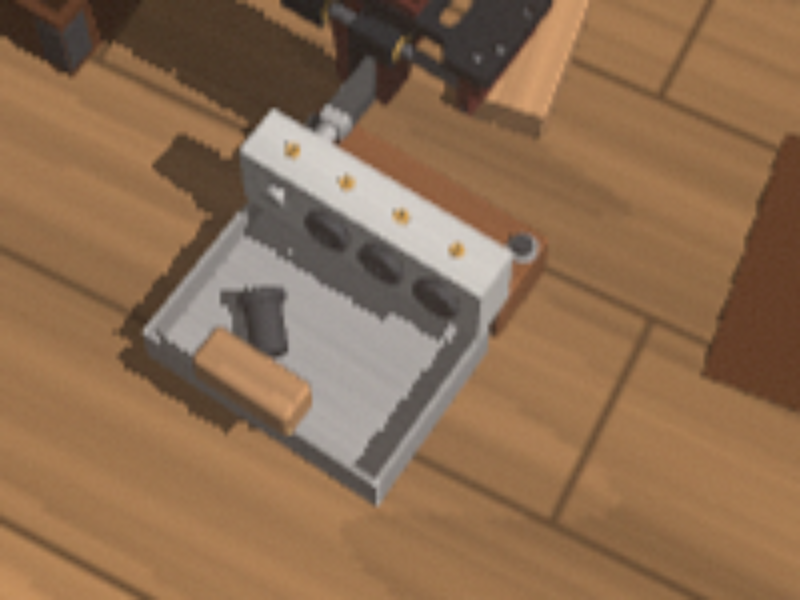

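Bushing 1 has dropped into the tray (about 260,315 in the crop); three heads remain in bores 2–4. On to bore 2.

{"method": "move_arm", "body": {
  "rows": [-0.2,0,0,0,0,0,-0.2,0,0,0,0,0,0,-0.145,-0.008,0,0,0,0,-0.144,0,0,0,0,0,0,0,0,0,0,0,0,0,0,0,0,0,0,0,0,0,0]
}}

```text
time_s: 15.95
position: [429.3, 27.9, 65.7]
eef_rot: [[0.993, -0.114, -0.0], [-0.114, -0.993, -0.0], [-0.0, 0.0, -1.0]]
contact_force: [0.1, 0.1, -1.3]
finger_gap: 15.4
gripper_force: 54.7
```

```bash
python3 -c "
from nose import *
o=observe();print((np.array(o['position'])-J0)@JR, o['contact_force'])"
```

```text
[-138.00806422  -17.50461511   65.7072848 ] [ 0.14832646  0.09470944 -1.25353502]
```

Push 48.5 mm (0.405).

{"method": "move_arm", "body": {
  "rows": [0.06,-0.003,0,0,0,0,0.06,0,0,0,0,0,0.035,0,0,0,0,0,0.035,0,0,0,0,0,0.035,0,0,0,0,0,0.04,0,0,0,0,0,0.04,0,0,0,0,0,0.04,0,0,0,0,0,0.04,0,0,0,0,0,0.02,0,0,0,0,0,0,0,0,0,0,0,0,0,0,0,0,0]
}}

```text
time_s: 17.15
position: [477.6, 23.2, 65.7]
eef_rot: [[0.993, -0.114, -0.0], [-0.114, -0.993, 0.0], [-0.0, 0.0, -1.0]]
contact_force: [-0.1, 0.2, -2.0]
finger_gap: 15.8
gripper_force: 54.7
```

{"method": "move_arm", "body": {
  "rows": [-0.2,0,0,0,0,0,-0.2,0,0,0,0,0,0,-0.142,0,0,0,0,0,-0.141,0,0,0,0,0,0,0,0,0,0,0,0,0,0,0,0,0,0,0,0,0,0]
}}

```text
time_s: 17.85
position: [433.8, 61.9, 65.7]
eef_rot: [[0.993, -0.114, -0.0], [-0.114, -0.993, -0.0], [-0.0, 0.0, -1.0]]
contact_force: [-0.3, 0.3, -1.5]
finger_gap: 15.4
gripper_force: 54.7
```

```bash
python3 -c "
from nose import *
o=observe();print((np.array(o['position'])-J0)@JR, o['contact_force'])
nose()
p,d=shot('scene');cv2.imwrite('pics/s5.png',cv2.resize(p[200:350,220:420,::-1],(800,600)))"
```

```text
[-137.43680408   16.80344206   65.72405308] [-0.32053631  0.25272486 -1.51866512]
scene 248 x end 93.9
   18 y lo/hi [-7.9 -1.4  7.3] topz [-14.  -11.6]
   45 y lo/hi [-5.2 -0.9  6. ] topz [-11.3  -9.1]
   65 y lo/hi [-5.   0.   6.1] topz [-12.4  -9.6]
   80 y lo/hi [-4.7  0.1  6.8] topz [-11.1  -7.7]
top 6
```

View pics/s5.png

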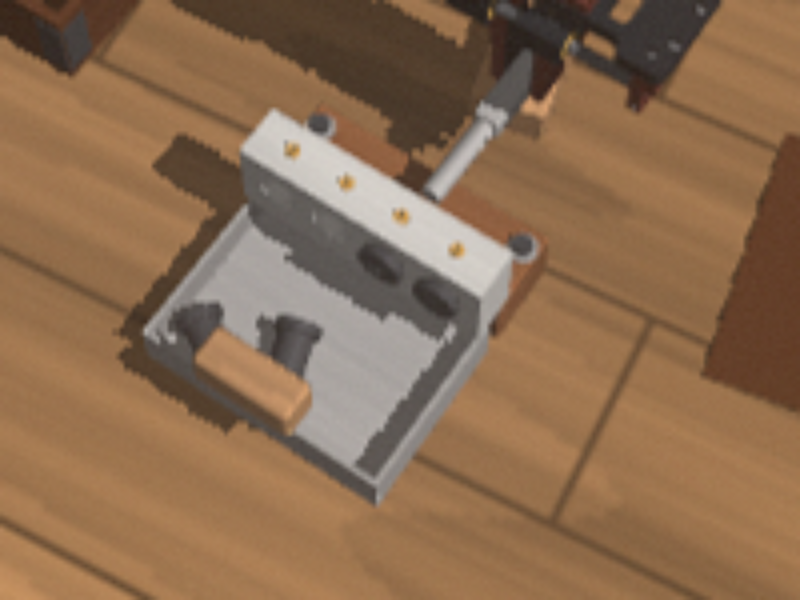

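Two bushings are in the tray (about 200,330 and 290,345 in the crop), bores 1 and 2 are empty, and the drift is lined up on bore 3. Pushing bores 3 and 4.

{"method": "move_arm", "body": {
  "rows": [0.06,0,0,0,0,0,0.06,0,0,0,0,0,0.035,0,0,0,0,0,0.035,0,0,0,0,0,0.035,0,0,0,0,0,0.04,0,0,0,0,0,0.04,0,0,0,0,0,0.04,0,0,0,0,0,0.04,0,0,0,0,0,0.02,0,0,0,0,0,0,0,0,0,0,0,0,0,0,0,0,0]
}}

```text
time_s: 19.2
position: [482.1, 56.8, 65.7]
eef_rot: [[0.993, -0.114, -0.0], [-0.114, -0.993, -0.0], [-0.0, 0.0, -1.0]]
contact_force: [0.7, 0.3, -1.5]
finger_gap: 15.6
gripper_force: 54.7
```

{"method": "move_arm", "body": {
  "rows": [-0.2,0,0,0,0,0,-0.2,0,0,0,0,0,0,-0.142,0,0,0,0,0,-0.142,0,0,0,0,0,0,0,0,0,0,0,0,0,0,0,0,0,0,0,0,0,0]
}}

```text
time_s: 19.9
position: [438.3, 95.6, 65.7]
eef_rot: [[0.993, -0.115, -0.0], [-0.115, -0.993, -0.0], [-0.0, 0.0, -1.0]]
contact_force: [-0.1, 0.6, -1.7]
finger_gap: 15.6
gripper_force: 54.7
```

```bash
python3 -c "
from nose import *
o=observe();print((np.array(o['position'])-J0)@JR, o['contact_force'])"
```

```text
[-136.84054963   50.84463483   65.72047189] [-0.10082644  0.5532017  -1.69915097]
```

{"method": "move_arm", "body": {
  "rows": [0.06,0,0,0,0,0,0.06,0,0,0,0,0,0.035,0,0,0,0,0,0.035,0,0,0,0,0,0.035,0,0,0,0,0,0.04,0,0,0,0,0,0.04,0,0,0,0,0,0.04,0,0,0,0,0,0.04,0,0,0,0,0,0.02,0,0,0,0,0,0,0,0,0,0,0,0,0,0,0,0,0]
}}

```text
time_s: 21.1
position: [486.6, 90.6, 65.7]
eef_rot: [[0.993, -0.114, -0.0], [-0.114, -0.993, -0.0], [-0.0, 0.0, -1.0]]
contact_force: [0.0, 0.1, -0.8]
finger_gap: 15.9
gripper_force: 54.7
```

{"method": "move_arm", "body": {
  "rows": [-0.2,0,0,0,0,0,-0.3,0,0,0,0,0,-0.1,0,-0.2,0,0,0,0,0,-0.2,0,0,0,0,0,0,0,0,0,0,0,0,0,0,0,0,0,0,0,0,0]
}}

```text
time_s: 21.8
position: [414.7, 98.7, 112.3]
eef_rot: [[0.993, -0.114, -0.002], [-0.114, -0.993, -0.0], [-0.002, 0.001, -1.0]]
contact_force: [0.2, -1.1, -1.3]
finger_gap: 15.7
gripper_force: 54.7
```

```bash
python3 -c "
from tr import *
o=observe();print(o['position'])
p,d=shot('scene');cv2.imwrite('pics/s6.png',cv2.resize(p[200:350,220:420,::-1],(800,600)))
tray()
plan([((405,263.2,90),down(-64.7),45),((405,263.2,9),down(-64.7),25)])"
```

```text
[414.68434179  98.72077718 112.25831976]
scene grip in jig ((92.57542419433594, -0.507110595703125), (60.5042839050293, 24.640167236328125), 89.31305694580078)
 walls 836 ((51.144248962402344, -1.5523452758789062), (152.390380859375, 84.94632720947266), 89.83726501464844)
top grip in jig ((90.70689392089844, -1.6915550231933594), (25.18425178527832, 59.111839294433594), 1.3707256317138672)
 walls 466 ((52.569244384765625, -0.8877029418945312), (149.8443145751953, 78.25518798828125), 89.87771606445312)
5 x [0.0137, -0.2777, 0.0371, -0.0, 0.0002, -0.0354]
4 x [-0.0001, -0.0, 0.1688, 0.0, -0.0, -0.0]
end [405.  263.2   9. ] rows 9
```

View pics/s6.png

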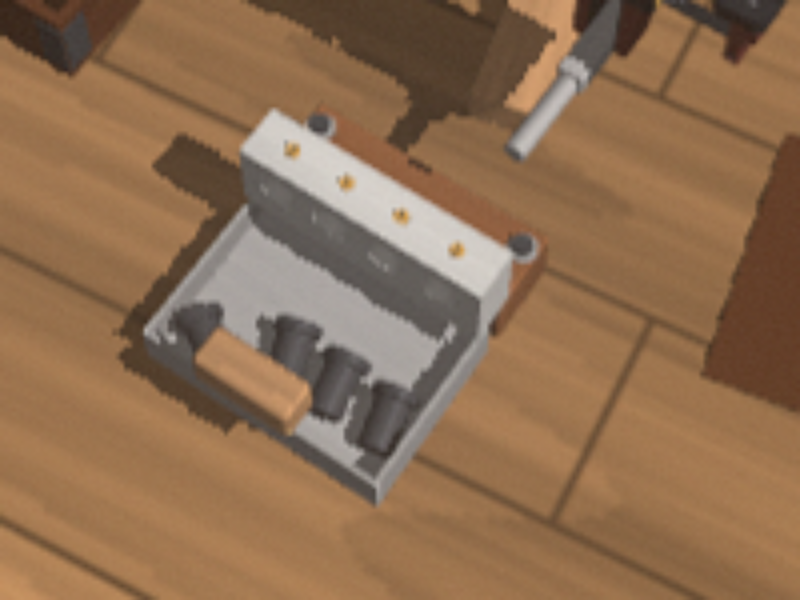

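All four bushings are in the tray and the tray is unmoved. Next I lay the drift back at its original spot.

{"method": "move_arm", "body": {
  "rows": [0.0137,-0.2777,0.0371,0,0,-0.0354,0.0137,-0.2777,0.0371,0,0,-0.0354,0.0137,-0.2777,0.0371,0,0,-0.0354,0.0137,-0.2777,0.0371,0,0,-0.0354,0.0137,-0.2777,0.0371,0,0,-0.0354,0,0,0,0,0,0,0,0,0.3,0,0,0,0,0,0.2,0,0,0,0,0,0,0,0,0,0,0,0,0,0,0,0,0,0,0,0,0]
}}

```text
time_s: 23.05
position: [406.5, 263.5, 33.2]
eef_rot: [[0.904, 0.427, 0.002], [0.427, -0.904, 0.001], [0.002, -0.0, -1.0]]
contact_force: [0.8, 0.6, -1.4]
finger_gap: 15.6
gripper_force: 54.7
```

```bash
python3 -c "
from tr import *
plan([((405,263.2,8),down(-64.7),5)])"
```

```text
6 x [-0.0021, -0.0006, 0.0351, -0.0, -0.0001, -0.0]
end [405.  263.2   8. ] rows 6
```

{"method": "move_arm", "body": {
  "rows": [-0.002,0,0.06,0,0,0,-0.002,0,0.06,0,0,0,-0.002,0,0.05,0,0,0,-0.002,0,0.02,0,0,0,0,0,0,0,0,0,0,0,0,0,0,0,0,0,0,0,0,0]
}}

```text
time_s: 23.75
position: [404.7, 263.0, 8.9]
eef_rot: [[0.904, 0.427, 0.0], [0.427, -0.904, 0.0], [0.0, 0.0, -1.0]]
contact_force: [-0.1, 0.5, -1.3]
finger_gap: 15.9
gripper_force: 54.7
```

{"method": "move_arm", "body": {
  "rows": [0,0,0.01,0,0,0,0,0,0,0,0,0,0,0,0,0,0,0]
}}

```text
time_s: 24.05
position: [404.7, 263.0, 7.6]
eef_rot: [[0.904, 0.427, 0.0], [0.427, -0.904, 0.0], [0.0, -0.0, -1.0]]
contact_force: [-0.6, 0.7, -1.3]
finger_gap: 15.7
gripper_force: 54.7
```

{"method": "move_arm", "body": {
  "rows": [0,0,0,0,0,0,0,0,0,0,0,0,0,0,0,0,0,0,0,0,0,0,0,0],
  "claw": 0
}}

```text
time_s: 24.45
position: [404.7, 263.0, 7.7]
eef_rot: [[0.904, 0.427, 0.0], [0.427, -0.904, 0.0], [0.0, -0.0, -1.0]]
contact_force: [-0.2, -0.3, -0.5]
finger_gap: 42.5
gripper_force: 0.0
```

{"method": "move_arm", "body": {
  "rows": [0,0,-0.15,0,0,0,0,0,-0.35,0,0,0,0,0,-0.4,0,0,0,0,0,-0.35,0,0,0,0,0,-0.2,0,0,0,0,0,0,0,0,0,0,0,0,0,0,0,0,0,0,0,0,0],
  "claw": -1
}}

```text
time_s: 25.25
position: [403.9, 262.6, 179.3]
eef_rot: [[0.904, 0.427, -0.003], [0.427, -0.904, -0.002], [-0.003, 0.0, -1.0]]
contact_force: [-1.0, -0.4, -0.4]
finger_gap: 87.6
gripper_force: 0.0
```

```bash
python3 -c "
from tr import *
drift();tray()
plan([(jig(91.5,-1,150),down(-6.6),45)])"
```

```text
scene 311 drift ((441.7662353515625, 280.8356628417969), (113.50489044189453, 16.450111389160156), 24.06081771850586)
top 51 drift ((451.7001953125, 284.42205810546875), (32.008033752441406, 14.363557815551758), 27.84933853149414)
scene grip in jig ((92.40867614746094, -0.9433155059814453), (60.22415542602539, 24.868450164794922), 89.50154876708984)
 walls 827 ((51.1579704284668, -1.4131240844726562), (152.48780822753906, 84.33326721191406), 89.89517974853516)
top grip in jig ((90.3339614868164, -1.3600215911865234), (25.859973907470703, 59.50715255737305), 0.024325570091605186)
 walls 476 ((53.05405044555664, -0.9422073364257812), (78.13351440429688, 149.71629333496094), 0.1369079351425171)
8 x [-0.0304, 0.3831, 0.0312, -0.0, 0.0001, -0.0403]
end [659.1  17.7 149.8] rows 8
```

{"method": "move_arm", "body": {
  "rows": [-0.0304,0.3831,0.0312,0,0,-0.0403,-0.0304,0.3831,0.0312,0,0,-0.0403,-0.0304,0.3831,0.0312,0,0,-0.0403,-0.0304,0.3831,0.0312,0,0,-0.0403,-0.0304,0.3831,0.0312,0,0,-0.0403,-0.0304,0.3831,0.0312,0,0,-0.0403,-0.0304,0.3831,0.0312,0,0,-0.0403,-0.0304,0.3831,0.0312,0,0,-0.0403,0,0,0,0,0,0,0,0,0,0,0,0,0,0,0,0,0,0,0,0,0,0,0,0]
}}

```text
time_s: 26.65
position: [658.0, 19.1, 153.6]
eef_rot: [[0.119, 0.993, 0.003], [0.993, -0.119, 0.0], [0.0, 0.002, -1.0]]
contact_force: [-0.2, -0.3, 0.8]
finger_gap: 88.0
gripper_force: 0.0
```

```bash
python3 -c "
from tr import *
print(observe()['q'],observe()['position'])
plan([(jig(91.5,-1,50),down(-6.6),28)])"
```

```text
[-2.27097637e-02  2.43608057e-01  1.18345688e+00  9.80098284e-05
  1.71202893e+00  9.67052780e-02] [657.97016012  19.09776016 153.55277429]
4 x [-0.0022, 0.0025, 0.2157, 0.0002, -0.0, -0.0003]
end [659.2  17.9  50. ] rows 4
```

{"method": "move_arm", "body": {
  "rows": [-0.002,0.003,0.2,0,0,0,-0.002,0.003,0.21,0,0,0,-0.002,0,0.21,0,0,0,0,0,0.21,0,0,0,0,0,0,0,0,0,0,0,0,0,0,0,0,0,0,0,0,0]
}}

```text
time_s: 27.35
position: [660.1, 17.8, 55.2]
eef_rot: [[0.119, 0.993, 0.004], [0.993, -0.119, -0.0], [0.0, 0.004, -1.0]]
contact_force: [-0.4, 0.3, 0.5]
finger_gap: 87.8
gripper_force: 0.0
```

{"method": "move_arm", "body": {
  "rows": [0,0,0,0,0,0,0,0,0,0,0,0,0,0,0,0,0,0,0,0,0,0,0,0,0,0,0,0,0,0,0,0,0,0,0,0,0,0,0,0,0,0,0,0,0,0,0,0,0,0,0,0,0,0,0,0,0,0,0,0],
  "claw": 1,
  "force": 60
}}

```text
time_s: 28.35
position: [659.0, 17.5, 52.0]
eef_rot: [[0.119, 0.993, -0.0], [0.993, -0.119, -0.0], [-0.0, -0.0, -1.0]]
contact_force: [-0.7, -0.1, -0.7]
finger_gap: 23.6
gripper_force: 60.0
```

```bash
cat > tip.py <<'E'
from h import *
by=np.radians(-6.4);B=np.array([429.3,-279.3,0]);PH=-30
def T(t,mz,bx=15):
    R=down(PH)@Ro.from_euler('x',-t,degrees=True).as_matrix()
    M=B+bx*np.array([np.cos(by),np.sin(by),0])+[0,0,mz]
    return M-R@np.array([0,-105.,44]),R
E
python3 -c "
from tip import *
o=observe();p=o['position'];D=down(-6.8)
print(p, T(0,140)[0],T(55,70)[0])
q=p+D@[0,50,0];
p1,R1=plan([(p+[0,0,4],D,2),(q+[0,0,4],D,10),(q+[0,0,140],D,30)],R=D)
p2,R2=plan([(T(0,140)[0],down(PH),30)],p=p1,R=R1,vdeg=4)
"
```

```text
[659.02016009  17.53806388  51.99445255] [ 535.13918618 -333.47203398  184.        ] [ 465.14946898 -293.06345192  181.24832785]
2 x [0.0, 0.0, -0.0167, 0.0, 0.0, 0.0]
6 x [0.0, 0.0694, 0.0, 0.0, 0.0, 0.0]
5 x [0.0, 0.0001, -0.2267, 0.0, 0.0, 0.0]
end [708.7  11.6 192. ] rows 13
13 x [-0.2461, -0.0398, 0.0051, 0.0, 0.0, 0.0099]
end [ 535.3 -333.5  184.1] rows 13
```

{"method": "move_arm", "body": {
  "rows": [0,0,-0.017,0,0,0,0,0,-0.017,0,0,0,0,0.03,0,0,0,0,0,0.065,0,0,0,0,0,0.08,0,0,0,0,0,0.08,0,0,0,0,0,0.08,0,0,0,0,0,0.055,0,0,0,0,0,0.027,0,0,0,0,0,0,-0.1,0,0,0,0,0,-0.2,0,0,0,0,0,-0.233,0,0,0,0,0,-0.233,0,0,0,0,0,-0.2,0,0,0,0,0,-0.12,0,0,0,0,0,-0.05,0,0,0,0,0,0,0,0,0,0,0,0,0,0,0,0,0,0,0,0,0]
}}

```text
time_s: 30.25
position: [708.3, 11.6, 190.2]
eef_rot: [[0.12, 0.993, -0.003], [0.993, -0.12, 0.0], [-0.0, -0.003, -1.0]]
contact_force: [0.3, 0.1, -4.9]
finger_gap: 23.7
gripper_force: 60.0
```

```bash
python3 -c "
from tip import *
o=observe();print(o['position'],o['finger_gap'],np.round(o['contact_force'],1))
p,d=shot('scene');cv2.imwrite('pics/s7.png',cv2.resize(p[150:400,180:500,::-1],(768,600)))
plan([(T(0,140)[0],down(PH),30)],vdeg=4)
"
```

```text
[708.26442401  11.58294245 190.24132929] 23.715796486020974 [ 0.3  0.1 -4.9]
13 x [-0.246, -0.0394, 0.0043, -0.0001, 0.0, 0.0099]
end [ 535.1 -333.4  184. ] rows 13
```

View pics/s7.png

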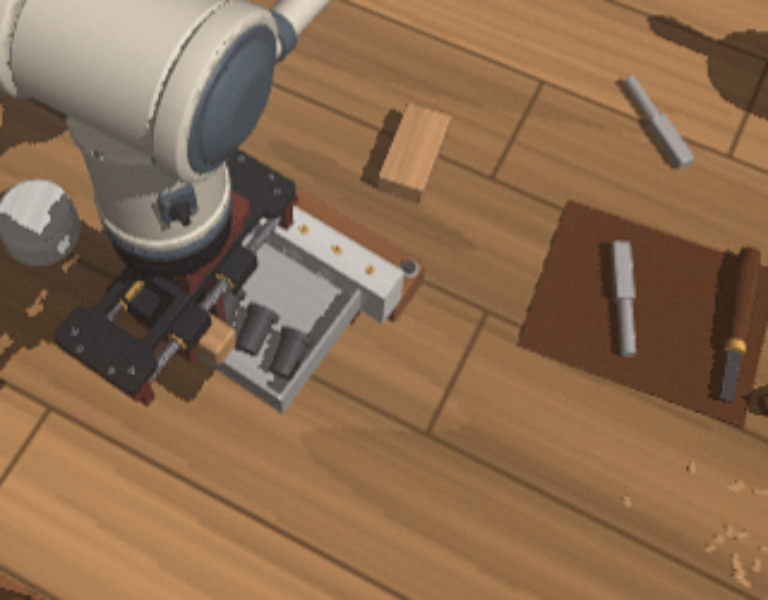

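The tray is lifted level with bushings visible inside (about 258,325 and 290,350). The drift rests on the pad. Carrying over to the scrap box.

{"method": "move_arm", "body": {
  "rows": [-0.123,-0.02,0.002,0,0,0.005,-0.246,-0.0394,0.0043,0,0,0.0099,-0.246,-0.0394,0.0043,0,0,0.0099,-0.246,-0.0394,0.0043,0,0,0.0099,-0.246,-0.0394,0.0043,0,0,0.0099,-0.246,-0.0394,0.0043,0,0,0.0099,-0.246,-0.0394,0.0043,0,0,0.0099,-0.246,-0.0394,0.0043,0,0,0.0099,-0.246,-0.0394,0.0043,0,0,0.0099,-0.246,-0.0394,0.0043,0,0,0.0099,-0.246,-0.0394,0.0043,0,0,0.0099,-0.246,-0.0394,0.0043,0,0,0.0099,-0.2,-0.033,0.0043,0,0,0.0075,-0.123,-0.02,0.002,0,0,0.005,-0.046,-0.007,0,0,0,0.0024,0,0,0,0,0,0,0,0,0,0,0,0,0,0,0,0,0,0,0,0,0,0,0,0]
}}

```text
time_s: 32.2
position: [535.8, -332.4, 185.8]
eef_rot: [[0.499, 0.866, 0.0], [0.866, -0.499, 0.0], [0.0, 0.0, -1.0]]
contact_force: [-0.5, -0.6, -5.2]
finger_gap: 23.7
gripper_force: 60.0
```

```bash
python3 -c "
from tip import *
o=observe();print(o['position'],o['finger_gap'],np.round(o['contact_force'],1),o['q'])
plan([(*T(0,95),20),(*T(15,92),30),(*T(30,86),30),(*T(45,76),30),(*T(57,70),30)],vdeg=5)
"
```

```text
[ 535.82162281 -332.35415781  185.77222911] 23.711044501168935 [-0.5 -0.6 -5.2] [-6.09252670e-01  1.69516812e-01  1.21068765e+00  2.06495946e-04
  1.76138197e+00 -8.63259256e-02]
3 x [-0.0037, -0.0001, 0.1299, 0.0, -0.0, 0.0001]
3 x [0.0, -0.036, -0.0665, -0.0278, -0.0, -0.0]
3 x [0.0, -0.041, -0.0592, -0.0278, -0.0, -0.0]
3 x [0.0, -0.0512, -0.0521, -0.0277, -0.0, -0.0]
3 x [0.0, -0.0404, -0.0492, -0.0223, 0.0, -0.0]
end [ 461.8 -291.1  182. ] rows 15
```

{"method": "move_arm", "body": {
  "rows": [-0.004,0,0.13,0,0,0,-0.004,0,0.13,0,0,0,-0.004,0,0.13,0,0,0,0,0,0,0,0,0,0,-0.036,-0.0665,-0.0278,0,0,0,-0.036,-0.0665,-0.0278,0,0,0,-0.036,-0.0665,-0.0278,0,0,0,-0.041,-0.0592,-0.0278,0,0,0,-0.041,-0.0592,-0.0278,0,0,0,-0.041,-0.0592,-0.0278,0,0,0,-0.051,-0.052,-0.0277,0,0,0,-0.051,-0.052,-0.0277,0,0,0,-0.051,-0.052,-0.0277,0,0,0,-0.04,-0.049,-0.0223,0,0,0,-0.04,-0.049,-0.0223,0,0,0,-0.04,-0.049,-0.0223,0,0,0,0,0,0,0,0,0,0,0,0,0,0,0,0,0,0,0,0]
}}

```text
time_s: 34.1
position: [486.4, -309.6, 182.8]
eef_rot: [[0.499, 0.482, 0.721], [0.867, -0.278, -0.414], [0.001, 0.831, -0.556]]
contact_force: [0.3, -0.2, -2.0]
finger_gap: 23.8
gripper_force: 60.0
```

```bash
python3 -c "
from tip import *
o=observe();print(o['position'],o['finger_gap'],np.round(o['contact_force'],1),np.round(o['eef_rot'],3).tolist())
p,d=shot('scene');cv2.imwrite('pics/s8.png',cv2.resize(p[60:310,100:420,::-1],(768,600)))
"
```

```text
[ 486.43125093 -309.55379478  182.76963957] 23.763791402317203 [ 0.3 -0.2 -2. ] [[0.499, 0.482, 0.721], [0.867, -0.278, -0.414], [0.001, 0.831, -0.556]]
```

View pics/s8.png

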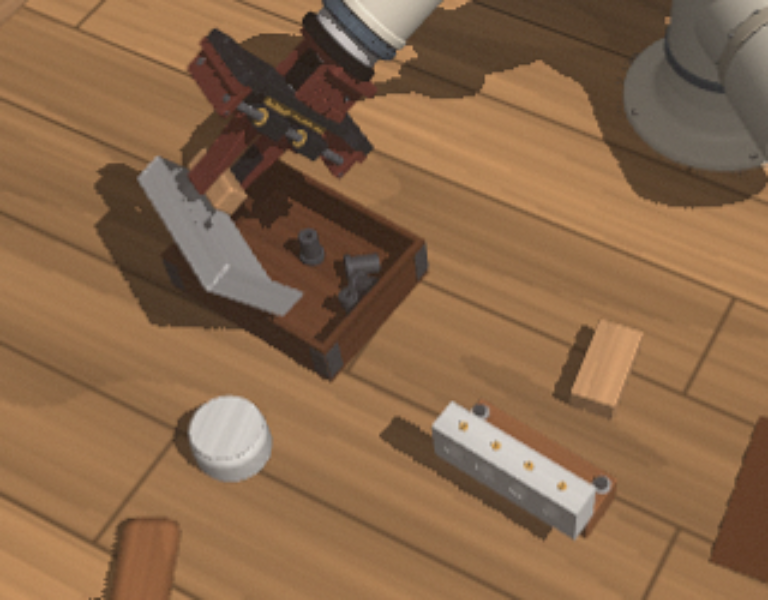

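Three bushings are visible in the box, and the force has dropped to the tray's own weight (about 2 N), so the tray is empty. Next I level it and carry it back.

```bash
python3 -c "
from tip import *
o=observe();p=np.array(o['position']);R=np.array(o['eef_rot'])
D=down(-6.8)
a=plan([(p+[30,-20,60],R,35),((545,-320,200),down(PH),45),(jig(143,-1.4,192),D,40)],vdeg=6.5)
"
```

```text
2 x [-0.0097, 0.2912, -0.0143, 0.0, 0.0, 0.0]
9 x [0.0208, -0.0051, 0.0453, 0.0347, -0.0001, 0.0]
10 x [0.3086, 0.0376, 0.0064, 0.0, 0.0001, -0.0129]
end [710.2  11.6 192.2] rows 21
```

{"method": "move_arm", "body": {
  "rows": [-0.01,0.29,-0.0143,0,0,0,-0.01,0.29,-0.0143,0,0,0,0.02,-0.005,0.0453,0.0347,0,0,0.02,-0.005,0.0453,0.0347,0,0,0.02,-0.005,0.0453,0.0347,0,0,0.02,-0.005,0.0453,0.0347,0,0,0.02,-0.005,0.0453,0.0347,0,0,0.02,-0.005,0.0453,0.0347,0,0,0.02,-0.005,0.0453,0.0347,0,0,0.02,-0.005,0.0453,0.0347,0,0,0.02,-0.005,0.0453,0.0347,0,0,0,0,0,0,0,0,0,0,0,0,0,0,0,0,0,0,0,0,0,0,0,0,0,0]
}}

```text
time_s: 35.65
position: [544.0, -320.7, 200.1]
eef_rot: [[0.499, 0.867, 0.004], [0.867, -0.499, -0.001], [0.001, 0.004, -1.0]]
contact_force: [-0.6, 0.1, -2.7]
finger_gap: 23.8
gripper_force: 60.0
```

```bash
python3 -c "
from tip import *
print(observe()['position'])
D=down(-6.8)
plan([(jig(143,-1.4,192),D,40)],vdeg=6.5)
"
```

```text
[ 543.97877887 -320.7455074   200.13824396]
10 x [0.3094, 0.0383, 0.007, 0.0001, -0.0, -0.0129]
end [710.1  11.7 192.1] rows 10
```

{"method": "move_arm", "body": {
  "rows": [0.3094,0.0383,0.007,0,0,-0.0129,0.3094,0.0383,0.007,0,0,-0.0129,0.3094,0.0383,0.007,0,0,-0.0129,0.3094,0.0383,0.007,0,0,-0.0129,0.3094,0.0383,0.007,0,0,-0.0129,0.3094,0.0383,0.007,0,0,-0.0129,0.3094,0.0383,0.007,0,0,-0.0129,0.3094,0.0383,0.007,0,0,-0.0129,0.3094,0.0383,0.007,0,0,-0.0129,0.3094,0.0383,0.007,0,0,-0.0129,0,0,0,0,0,0,0,0,0,0,0,0,0,0,0,0,0,0,0,0,0,0,0,0]
}}

```text
time_s: 37.05
position: [710.0, 10.1, 190.7]
eef_rot: [[0.119, 0.993, 0.001], [0.993, -0.119, 0.001], [0.002, 0.001, -1.0]]
contact_force: [0.2, -0.4, -2.8]
finger_gap: 23.7
gripper_force: 60.0
```

```bash
python3 -c "
from tip import *
print(observe()['position'])
D=down(-6.8)
plan([(jig(143,-1.4,70),D,40),(jig(143,-1.4,57),D,10)])
for n in('scene','top'):
    p,d=shot(n);np.savez(n+'9.npz',p=p,d=d);C=cloud(n,d)
    Q=(C-B)@Ro.from_euler('z',-6.4,degrees=True).as_matrix()
    m=((abs(Q[...,0])<71)&(abs(Q[...,1])<93)&(Q[...,2]>13)&(Q[...,2]<70)).astype(np.uint8)
    k,l,st,c=cv2.connectedComponentsWithStats(m)
    print(n,[(int(st[i,4]),Q[l==i].mean(0).round().tolist()) for i in range(1,k) if st[i,4]>8])
p=np.load('scene9.npz')['p'];cv2.imwrite('pics/s9.png',cv2.resize(p[90:230,140:320,::-1],(720,560)))
"
```

```text
[710.02686981  10.14589887 190.71946897]
4 x [0.0028, 0.0001, 0.2515, 0.0001, -0.0001, -0.0]
2 x [-0.0001, 0.0001, 0.0542, -0.0001, -0.0, -0.0001]
end [710.3  11.6  57. ] rows 6
scene []
top [(87, [8.0, 79.0, 34.0]), (203, [-31.0, 63.0, 30.0]), (67, [-27.0, -4.0, 33.0])]
```

View pics/s9.png

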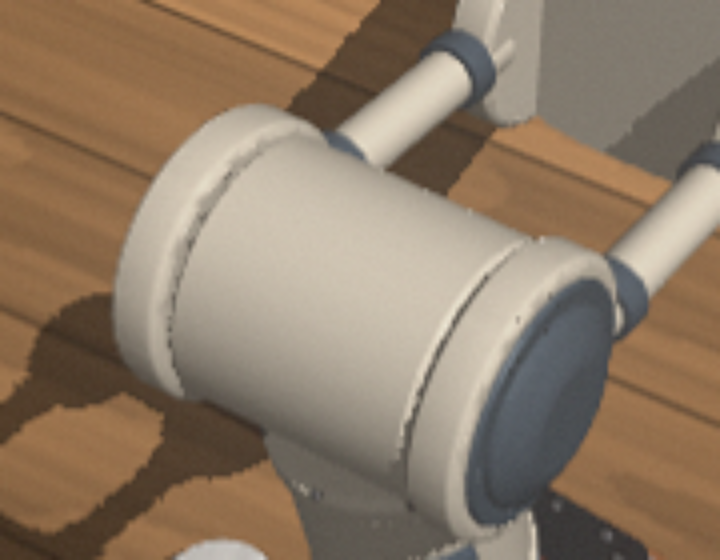

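The scene view of the box is blocked by the arm. The top camera's depth shows two single bushings and one cluster of about two, all inside the box. Setting the tray down.

{"method": "move_arm", "body": {
  "rows": [0.006,0,0.2,0,0,0,0.005,0,0.25,0,0,0,0,0,0.25,0,0,0,0,0,0.25,0,0,0,0,0,0.1,0,0,0,0,0,0.06,0,0,0,0,0,0,0,0,0,0,0,0,0,0,0,0,0,0,0,0,0]
}}

```text
time_s: 38.05
position: [711.5, 13.1, 59.0]
eef_rot: [[0.117, 0.993, 0.003], [0.993, -0.117, 0.002], [0.002, 0.003, -1.0]]
contact_force: [0.3, -0.4, -2.2]
finger_gap: 23.6
gripper_force: 60.0
```

```bash
python3 -c "
from tip import *
print(observe()['position'],(observe()['position']-J0)@JR)
D=down(-6.8)
plan([(jig(91.5,-1.4,56),D,10),(jig(91.5,-1.4,51.8),D,2.2)])
"
```

```text
[711.49450939  13.14410825  59.03372436] [144.01459442   0.29871501  59.03372436]
6 x [-0.0026, -0.0729, 0.0041, 0.0002, -0.0001, 0.0001]
2 x [0.0001, -0.0001, 0.0175, -0.0001, -0.0, -0.0001]
end [659.1  17.5  51.8] rows 8
```

{"method": "move_arm", "body": {
  "rows": [-0.003,-0.04,0.015,0,0,0,-0.003,-0.08,0,0,0,0,-0.003,-0.08,0,0,0,0,0,-0.08,0,0,0,0,0,-0.08,0,0,0,0,0,-0.07,0,0,0,0,0,0,0,0,0,0,0,0,0,0,0,0,0,0,0,0,0,0]
}}

```text
time_s: 38.95
position: [659.4, 18.1, 55.0]
eef_rot: [[0.117, 0.993, 0.0], [0.993, -0.117, 0.002], [0.002, -0.0, -1.0]]
contact_force: [-0.1, 0.8, -2.0]
finger_gap: 23.4
gripper_force: 60.0
```

{"method": "move_arm", "body": {
  "rows": [0,0,0.015,0,0,0,0,0,0.01,0,0,0,0,0,0,0,0,0,0,0,0,0,0,0,0,0,0,0,0,0]
}}

```text
time_s: 39.45
position: [659.2, 18.2, 52.0]
eef_rot: [[0.117, 0.993, 0.0], [0.993, -0.117, 0.002], [0.002, -0.0, -1.0]]
contact_force: [-0.3, 0.1, -0.4]
finger_gap: 23.5
gripper_force: 60.0
```

Touching down. Release, rise, and clear the views.

{"method": "move_arm", "body": {
  "rows": [0,0,0.003,0,0,0,0,0,0,0,0,0]
}}

```text
time_s: 39.65
position: [659.3, 18.2, 52.0]
eef_rot: [[0.117, 0.993, 0.001], [0.993, -0.117, 0.002], [0.002, 0.0, -1.0]]
contact_force: [0.9, 0.1, 1.8]
finger_gap: 23.8
gripper_force: 60.0
```

{"method": "move_arm", "body": {
  "rows": [0,0,0,0,0,0,0,0,0,0,0,0,0,0,0,0,0,0,0,0,0,0,0,0,0,0,0,0,0,0,0,0,0,0,0,0,0,0,0,0,0,0],
  "claw": -1
}}

```text
time_s: 40.35
position: [659.0, 18.1, 51.5]
eef_rot: [[0.117, 0.993, -0.0], [0.993, -0.117, 0.002], [0.002, -0.001, -1.0]]
contact_force: [-0.4, -1.0, 0.3]
finger_gap: 76.0
gripper_force: 0.0
```

{"method": "move_arm", "body": {
  "rows": [0,0,-0.2,0,0,0,0,0,-0.35,0,0,0,0,0,-0.35,0,0,0,0,0,-0.35,0,0,0,0,0,-0.35,0,0,0,0,-0.35,0,0,0,0,0,-0.35,0,0,0,0,0,-0.35,0,0,0,0,0,-0.35,0,0,0,0,0,-0.35,0,0,0,0,0,-0.3,0,0,0,0,0,0,0,0,0,0,0,0,0,0,0,0,0,0,0,0,0,0,0]
}}

```text
invalid input
```

```bash
python3 -c "
from tr import *
o=observe();print(o['position'],o['time_s'])
tray();drift()
p=np.load('scene1.npz')['p'];cv2.imwrite('pics/s10.png',p[:,:,::-1])
"
```

```text
[659.01259828  18.14756518  51.45007344] 40.35
scene grip in jig ((75.59248352050781, 0.10432624816894531), (59.796226501464844, 59.77202606201172), 89.69381713867188)
 walls 188 ((80.4887466430664, 25.069843292236328), (71.40432739257812, 157.73306274414062), 31.405414581298828)
top grip in jig ((83.13751983642578, -29.28692054748535), (1.7411458492279053, 7.555022716522217), 77.17691802978516)
 walls 37 ((89.44038391113281, 6.10650634765625), (5.063998222351074, 111.26485443115234), 0.14261440932750702)
scene 302 drift ((441.7993469238281, 281.0213928222656), (113.19708251953125, 16.4427490234375), 24.59602165222168)
top 241 drift ((440.1908264160156, 280.1850891113281), (110.98930358886719, 18.82577133178711), 23.812753677368164)
```

View pics/s10.png

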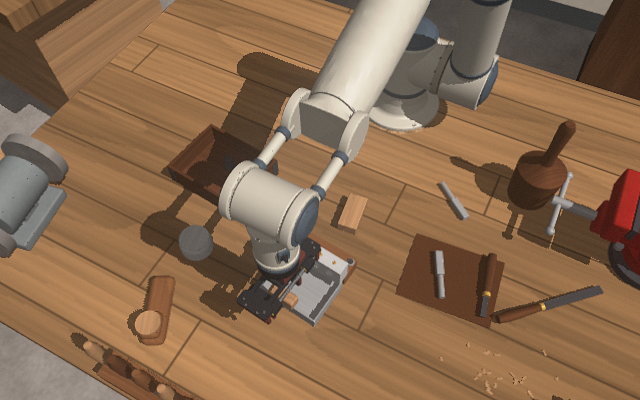

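The last move was refused because I miscounted the numbers, so the arm is still at the tray with its fingers open; the drift is on the pad. Retreating now.

{"method": "move_arm", "body": {
  "rows": [0,0,-0.2,0,0,0,0,0,-0.35,0,0,0,0,0,-0.35,0,0,0,0,0,-0.35,0,0,0,0,0,-0.35,0,0,0,0.3,-0.2,0,0,0,0,0.35,-0.2,0,0,0,0,0.35,-0.2,0,0,0,0,0.35,-0.2,0,0,0,0,0.35,-0.2,0,0,0,0,0.3,-0.2,0,0,0,0,0,0,0,0,0,0,0,0,0,0,0,0,0,0,0,0,0,0]
}}

```text
time_s: 41.95
position: [544.6, 272.2, 244.0]
eef_rot: [[0.118, 0.993, -0.0], [0.993, -0.118, 0.001], [0.001, -0.0, -1.0]]
contact_force: [0.2, -0.0, -0.3]
finger_gap: 87.5
gripper_force: 0.0
```

```bash
python3 -c "
from tr import *
from tip import B
o=observe();print(o['position'],o['time_s'])
tray();drift()
for n in('scene','top'):
    z=np.load(n+'1.npz');p,d=z['p'],z['d'];C=cloud(n,d)
    Q=(C-B)@Ro.from_euler('z',-6.4,degrees=True).as_matrix()
    m=((abs(Q[...,0])<70)&(abs(Q[...,1])<92)&(Q[...,2]>15)&(Q[...,2]<70)).astype(np.uint8)
    k,l,st,c=cv2.connectedComponentsWithStats(m)
    print(n,[(int(st[i,4]),Q[l==i].mean(0).round().tolist()) for i in range(1,k) if st[i,4]>8])
a=np.load('scene1.npz')['p'][120:370,150:450,::-1];cv2.imwrite('pics/s11.png',cv2.resize(a,(720,600)))
"
```

```text
[544.58300345 272.16006071 243.98661137] 41.95
scene grip in jig ((101.55582427978516, -35.19164276123047), (24.404069900512695, 59.39216232299805), 0.14702147245407104)
 walls 294 ((55.52186584472656, -35.39939880371094), (93.47120666503906, 149.59141540527344), 0.47763684391975403)
top grip in jig ((98.77653503417969, -36.26432418823242), (59.85969161987305, 24.94550323486328), 89.1308364868164)
 walls 120 ((56.924530029296875, -35.728912353515625), (87.99177551269531, 148.4126434326172), 0.49271950125694275)
scene 60 drift ((482.83843994140625, 298.3571472167969), (24.69277000427246, 10.398385047912598), 20.173927307128906)
top 1 drift ((496.4139404296875, 292.3756408691406), (0.0, 0.0), 0.0)
scene [(102, [-23.0, -3.0, 33.0]), (262, [-17.0, 64.0, 32.0])]
top [(86, [8.0, 79.0, 34.0]), (204, [-31.0, 62.0, 30.0]), (61, [-27.0, -4.0, 35.0])]
```

View pics/s11.png

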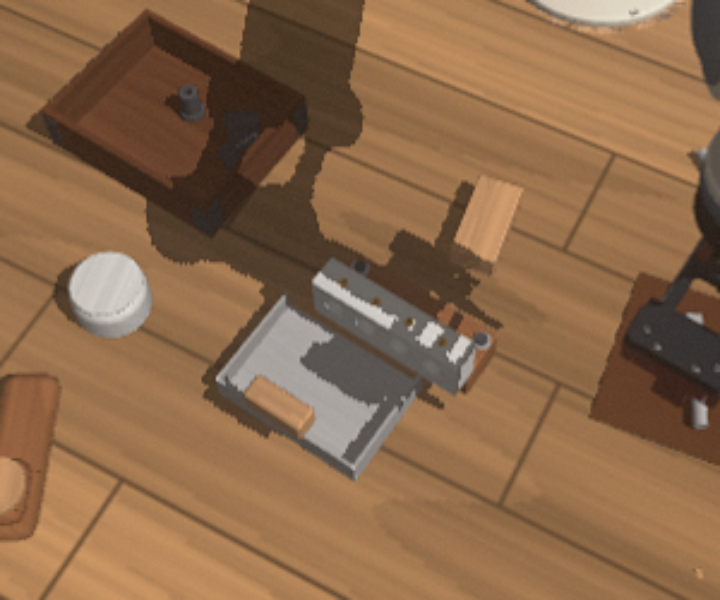

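The tray now sits 35 mm off centre, at grip (100, −36) in the jig frame: the announced knock. The bushings are all in the box. I'll regrasp the tray and centre it.

```bash
python3 -c "
from h import *
plan([(jig(100.2,-35.7,150),down(-6.3),45)])"
```

```text
8 x [-0.2853, 0.1578, 0.0975, -0.0, -0.0001, -0.0004]
end [663.9 -17.5 150.1] rows 8
```

{"method": "move_arm", "body": {
  "rows": [-0.2853,0.1578,0.0975,0,0,-0.0004,-0.2853,0.1578,0.0975,0,0,-0.0004,-0.2853,0.1578,0.0975,0,0,-0.0004,-0.2853,0.1578,0.0975,0,0,-0.0004,-0.2853,0.1578,0.0975,0,0,-0.0004,-0.2853,0.1578,0.0975,0,0,-0.0004,-0.2853,0.1578,0.0975,0,0,-0.0004,-0.2853,0.1578,0.0975,0,0,-0.0004,0,0,0,0,0,0,0,0,0,0,0,0,0,0,0,0,0,0,0,0,0,0,0,0]
}}

```text
time_s: 43.35
position: [663.9, -14.8, 150.9]
eef_rot: [[0.105, 0.994, 0.001], [0.994, -0.105, 0.002], [0.002, 0.001, -1.0]]
contact_force: [-0.5, -0.3, 0.6]
finger_gap: 87.9
gripper_force: 0.0
```

```bash
python3 -c "
from h import *
print(observe()['position'])
plan([(jig(100.2,-35.7,52),down(-6.3),25)])"
```

```text
[663.85981398 -14.84382894 150.87847192]
4 x [-0.0059, 0.0004, 0.206, 0.0001, -0.0002, 0.0003]
end [663.8 -17.6  52. ] rows 4
```

{"method": "move_arm", "body": {
  "rows": [-0.005,0,0.206,0,0,0,-0.005,0,0.206,0,0,0,-0.003,0,0.206,0,0,0,0,0,0.206,0,0,0,0,0,0,0,0,0,0,0,0,0,0,0,0,0,0,0,0,0]
}}

```text
time_s: 44.05
position: [664.7, -16.9, 53.5]
eef_rot: [[0.106, 0.994, 0.003], [0.994, -0.106, 0.002], [0.002, 0.003, -1.0]]
contact_force: [0.3, 0.2, 0.6]
finger_gap: 87.8
gripper_force: 0.0
```

{"method": "move_arm", "body": {
  "rows": [0,0,0,0,0,0,0,0,0,0,0,0,0,0,0,0,0,0,0,0,0,0,0,0,0,0,0,0,0,0,0,0,0,0,0,0,0,0,0,0,0,0,0,0,0,0,0,0,0,0,0,0,0,0,0,0,0,0,0,0],
  "claw": 1,
  "force": 60
}}

```text
time_s: 45.05
position: [663.6, -17.4, 50.9]
eef_rot: [[0.107, 0.994, -0.0], [0.994, -0.107, 0.002], [0.002, -0.001, -1.0]]
contact_force: [0.0, 0.7, -0.2]
finger_gap: 23.9
gripper_force: 60.0
```

```bash
python3 -c "
from h import *
o=observe();p=np.array(o['position']);L=(p-J0)@JR;print(L,o['finger_gap'],o['gripper_force'])
D=down(-6.6)
plan([(p+[0,0,4],np.array(o['eef_rot']),2),(jig(91,L[1]+36,p[2]+4),D,10)])"
```

```text
[ 99.94478671 -35.55970861  50.8718912 ] 23.905996811902764 59.99961733818054
2 x [0.0, -0.0, -0.0167, 0.0, 0.0, 0.0]
4 x [0.0751, -0.0183, 0.0001, -0.0, -0.0001, 0.0006]
end [658.8  19.4  54.9] rows 6
```

{"method": "move_arm", "body": {
  "rows": [0,0,-0.017,0,0,0,0,0,-0.017,0,0,0,0.0751,-0.0183,0,0,0,0.0006,0.0751,-0.0183,0,0,0,0.0006,0.0751,-0.0183,0,0,0,0.0006,0.0751,-0.0183,0,0,0,0.0006,0,0,0,0,0,0,0,0,0,0,0,0,0,0,0.017,0,0,0,0,0,0.018,0,0,0,0,0,0,0,0,0,0,0,0,0,0,0]
}}

```text
time_s: 46.25
position: [658.9, 19.0, 50.9]
eef_rot: [[0.115, 0.993, -0.0], [0.993, -0.115, 0.002], [0.002, -0.0, -1.0]]
contact_force: [0.4, 0.5, -2.6]
finger_gap: 23.4
gripper_force: 60.0
```

{"method": "move_arm", "body": {
  "rows": [0,0,0,0,0,0,0,0,0,0,0,0,0,0,0,0,0,0,0,0,0,0,0,0,0,0,0,0,0,0,0,0,0,0,0,0,0,0,0,0,0,0,0,0,0,0,0,0],
  "claw": -1
}}

```text
time_s: 47.05
position: [658.8, 19.4, 50.9]
eef_rot: [[0.114, 0.993, -0.0], [0.993, -0.114, 0.002], [0.002, -0.001, -1.0]]
contact_force: [-0.4, 0.6, -0.1]
finger_gap: 84.2
gripper_force: 0.0
```

{"method": "move_arm", "body": {
  "rows": [0,0,-0.2,0,0,0,0,0,-0.35,0,0,0,0,0,-0.35,0,0,0,0,0,-0.35,0,0,0,0,0,-0.35,0,0,0,0.3,0,0,0,0,0,0.35,0,0,0,0,0,0.35,0,0,0,0,0,0.35,0,0,0,0,0,0.35,0,0,0,0,0,0.3,0,0,0,0,0,0,0,0,0,0,0,0,0,0,0,0,0,0,0,0,0,0,0]
}}

```text
time_s: 48.45
position: [686.5, 256.4, 243.5]
eef_rot: [[0.115, 0.993, -0.0], [0.993, -0.115, 0.001], [0.001, -0.0, -1.0]]
contact_force: [-0.5, 0.4, -0.2]
finger_gap: 87.9
gripper_force: 0.0
```

```bash
python3 -c "
from tr import *
o=observe();print(o['position'],o['time_s'])
tray();drift()
a=np.load('scene1.npz')['p'][120:370,190:540,::-1];cv2.imwrite('pics/s12.png',cv2.resize(a,(798,570)))
"
```

```text
[686.49268778 256.38543325 243.46107935] 48.45
scene grip in jig ((92.38273620605469, -0.2131214141845703), (59.536128997802734, 24.978038787841797), 88.45427703857422)
 walls 312 ((50.9465446472168, -0.7678375244140625), (85.23184204101562, 151.8526611328125), 0.2161913365125656)
top grip in jig ((89.87662506103516, -0.7373485565185547), (24.415470123291016, 59.52556228637695), 0.025292040780186653)
 walls 138 ((52.761627197265625, -0.39461517333984375), (78.1331558227539, 149.9970703125), 0.0771508440375328)Traceback (most recent call last):
  File "<string>", line 4, in <module>
    tray();drift()
           ~~~~~^^
  File "tr.py", line 13, in drift
    m=m&(C[...,2]<35)&(C[...,2]>2);k,l,st,_=cv2.connectedComponentsWithStats(m.astype(np.uint8));m=l==1+st[1:,4].argmax();q=np.argwhere(m); Q=at_z(n,q,15);r=rect(Q);print(n,len(q),'drift',r)
                                                                                                        ~~~~~~~~~~~~~~~^^
ValueError: attempt to get argmax of an empty sequence
```

{"method": "move_arm", "body": {
  "rows": [-0.3,-0.2,0,0,0,0,-0.35,-0.3,0,0,0,0,-0.35,-0.3,0,0,0,0,-0.35,-0.3,0,0,0,0,-0.35,-0.3,0,0,0,0,-0.35,-0.2,0,0,0,0,-0.2,0,0,0,0,0,0,0,0,0,0,0,0,0,0,0,0,0,0,0,0,0,0,0]
}}

```text
time_s: 49.6
position: [480.6, 26.1, 243.0]
eef_rot: [[0.114, 0.993, -0.0], [0.993, -0.114, 0.002], [0.002, -0.0, -1.0]]
contact_force: [1.1, 0.4, -0.1]
finger_gap: 88.0
gripper_force: 0.0
```

```bash
python3 -c "
from tr import *
o=observe();print(o['position'],o['time_s'])
drift();tray()
"
```

```text
[480.55379382  26.14677308 243.00556261] 49.6
scene 317 drift ((441.6505432128906, 280.9300231933594), (113.5901107788086, 16.550249099731445), 24.342809677124023)
top 239 drift ((440.2099304199219, 280.1332092285156), (110.99432373046875, 18.843425750732422), 23.715087890625)
scene grip in jig ((92.7248306274414, -0.1513214111328125), (62.053672790527344, 24.842178344726562), 89.31509399414062)
 walls 317 ((50.995243072509766, -0.6855392456054688), (151.9694366455078, 84.92213439941406), 89.82080841064453)
top grip in jig None
 walls 0 ((0.0, 0.0), (0.0, 0.0), 0.0)
```

Drift on the pad, tray centred, bushings in the box, robot clear.

```bash
python3 -c "
from cell import *
print(finish_job())"
```

```text
the job is handed in; nothing more can be done
None
```

The job is handed in, with no verdict returned: all four bushings were pushed out and tipped into the scrap box, the drift is back on the pad, and the tray is empty and centred behind the jig (I had to re-centre it once after it ended up about 35 mm off).

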